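# Roll a shaft into the vee cradle and clamp it

### The job

Roll the steel shaft along its rails, without lifting it off them, so that it drops into the two vees of the fixture, and let go so that it centres itself. Then swing the blue clamp arm over and bring its sprung pad down on the shaft until it bears with about 15 newtons, and leave it so; push gently throughout and leave the other things on the table alone.

Things in the scene. Friction and masses are not known exactly. Their poses are not given: they have to be found in the camera images.
- vee_fixture: Grey fixture bolted to the table, base 220 x 150 x 10 mm, with two equal steel rails, 16 mm thick, centred at its y = -36 and +36 mm (56 mm free between). Origin: on the table top below the line of the vees, midway between the rails. x is the way the shaft rolls, roughly away from the robot; y runs along the vees; z up. All fixture sizes here are in this frame.
- run_up (a point): Point on top of the level run-up (fixture x = -60, y = 0, z = 45 mm). The run-up of both rails reaches from x = -115 to -14 mm at z = 45 mm; a curb at x = -125 to -115 mm rises to z = 50 mm. On it the shaft's axis lies at z = 60 mm.
- vee_seat (a point): Middle of the axis of a seated shaft: fixture x = 0, y = 0, z = 52 mm; axes as the fixture's. The 90 degree vees begin at the run-up's end (x = -14, z = 45 mm), have their apex at x = 0, z = 31 mm, and a far flank that rises higher, to x = +26, z = 57 mm. A shaft rolled over the edge drops in and centres itself.
- shaft: Loose bright steel shaft, 30 mm diameter over the middle 132 mm, with a 22 mm journal 16 mm long at each end (164 mm in all), 0.65 to 0.95 kg. Origin: the middle of its axis; y runs along the axis (x and z turn as it rolls). It lies across the run-up of both rails, up to 0.1 rad askew, and rolls freely.
- clamp_arm: Blue clamp arm, 18 mm wide, 14 mm thick. Origin: on the hinge axis, which is along fixture y at x = +65, y = 0, z = 95 mm. Its own -x points from hinge to handle; level, it lies over the vees toward the robot with its axes along the fixture's; turning about +y raises it. It starts 1.6 to 1.75 rad above level, upright or leaning back a little; stops at 0.35 rad below level and 1.85 above.
- clamp_hinge (a point): Hinge axis of the clamp arm, between two cheeks (tops at z = 106 mm). Dry friction: the arm stays where it is left. Swinging it down takes about 7 N at the handle while it moves (less once it stops); with the pad on the shaft each newton at the pad takes 0.5 N more: about 14.5 N, pressed slowly down, for 15 N at the pad. Let go, it keeps a pad force of up to about 17 N.
- clamp_spindle (a point): Point on the arm's middle line over the pad, 65 mm from the hinge. Under it hangs a black rubber pad, 26 x 30 mm, on a screw spindle and a 8 N/mm spring with 8 mm travel. The spindle's setting differs each time and is not measured: the pad meets the seated shaft with the arm 0.11 rad below to 0.11 rad above level, so feel for it. 8 to 28 N on the shaft is good, more marks it.
- clamp_handle (a point): Middle of the black round cross handle at the end of the clamp arm, 130 mm from the hinge: 14 mm diameter, 104 mm long, parallel to fixture y, 52 mm to each side of the arm's middle. It can be pinched from above on either side of the arm, 30 mm from its middle, and turns in the grip.
- grease_tin_1: Yellow and black grease tin, 68 mm across, 60 mm tall; a bystander. Origin: centre of its underside.
- bearing_1: Ball bearing, 52 mm across, 15 mm thick; a bystander. Origin: centre of its underside.
Things that resemble listed ones, but are neither listed nor needed, are in the scene too. What is shaped like the shaft but pink is not meant.

How it is judged (in metres and radians):
On the way, in this order (a step that is already met when the one before it is completed fails the run):
1. the shaft lies in both vees, at rest and let go, with the clamp still off it (x of shaft in the frame of vee_fixture between -0.003 and 0.003 m and z of shaft in the frame of vee_fixture between 0.0492 and 0.0552 m and angle between the y axis of shaft and the y axis of vee_fixture, either way round below 0.05 rad and contact force between each of the fingers, clamp_arm and shaft below 0.1 N and linear speed of shaft below 0.02 m/s), for 0.3 s.
2. the clamp pad bears on the shaft (x of shaft in the frame of vee_fixture between -0.003 and 0.003 m and z of shaft in the frame of vee_fixture between 0.0492 and 0.0552 m and angle between the y axis of shaft and the y axis of vee_fixture, either way round below 0.05 rad and contact force between clamp_arm and shaft above 8 N), for 0.2 s.
At the end, for the whole second after the job is handed in: The shaft rests in both vees (axis within 3 mm of the seated line, within 0.05 rad of the vees' direction, its middle within 25 mm of the fixture's middle), and the clamp pad, left to itself, bears on it with 8 to 28 N (all of step 2 and y of shaft in the frame of vee_fixture between -0.025 and 0.025 m and contact force between clamp_arm and shaft below 28 N and linear speed of shaft below 0.01 m/s); the robot touches nothing.
It fails at once if the shaft is lifted off the rails (axis more than 15 mm above its height on the run-up) (z of shaft in the frame of vee_fixture above 0.075 m).
It fails at once if the clamp presses the shaft with more than 28 N (contact force between clamp_arm and shaft above 28 N).
It fails at once if the clamp is brought onto the shaft before it lies in the vees (contact force between clamp_arm and shaft above 0.5 N and not (x of shaft in the frame of vee_fixture between -0.006 and 0.006 m and z of shaft in the frame of vee_fixture between 0.0462 and 0.0582 m and angle between the y axis of shaft and the y axis of vee_fixture, either way round below 0.05 rad)).
It fails at once if the fingers press the shaft with more than 25 N (contact force between the fingers and shaft above 25 N).
It fails at once if the grease tin or the bearing is moved more than 20 mm (distance of any of grease_tin_1, bearing_1 from where it was at the start of the episode above 0.02 m).
It also fails if it takes over 58 s, if anything falls off the work surface, if the arm or the gripper's body presses on something with over 40 N, if the wrist force passes 120 N, or if a joint passes its speed limit or range.

### The arm

A 6-joint arm with a two-finger parallel gripper is mounted at the origin on a cart in front of the work surface, level with it; the furniture and walls round the work are solid. World frame = base frame: x ahead of the robot, y to its left, z up, the work surface at z = 0. Lengths are in mm, angles in degrees, forces in N, time in s.
With the tool pointing down it reaches from about 350 to 850 mm from the base axis. Payload 8.1 kg.
Tool frame: the origin (TCP) lies at the very end of the fingers, on their centre line; the grasp point (between the pads) lies grip_depth behind it (grip_depth is the distance from the TCP to the grasp point, in mm); z points along the fingers, y is the direction in which the jaws open and shut (so a half turn about z gives the same grasp; the last joint's range is limited). The gripper opens to 85 mm and grips with 20 to 120 N. Pads are 22 mm wide; open, the fingers measure 114 mm over their backs; the gripper's body (76 mm by 85 mm) begins 54 mm behind the grasp point. The pads swing forward as they close: fully open they stand 13 mm farther back than shut.
Start: joints at [-80.867, 7.471, 85.268, -0, 87.261, -4.893], TCP at [145.438, -582.111, 207.392] pointing down, gripper open.
Joint ranges: [-169.43, 169.43], [-51.17, 129.36], [1.28, 143.12], [-76.62, 256.62], [0, 156.53], [-152.29, 152.29]. Speed limits (degrees/s): [136.94, 136.94, 159.86, 180, 180, 180].

### API

Orientations are given as [roll, pitch, yaw] about the fixed x, y, z axes, in that order (R = Rz(yaw) Ry(pitch) Rx(roll)).
In Python, from bench import * gives the robot as it stands.
- The arm moves only by the tool step_arm, never from a script. Its argument "plan" is a list of rows, each an object of numbers: "grip": the finger opening in cm, from 0 to 8.54; "tx", "ty", "tz": the shift along the tool's x, y, z in cm; "ax", "ay", "az": the turn, a rotation vector about the tool's x, y, z in degrees. In form: [{"grip": .., "tx": .., "ty": .., "tz": .., "ax": .., "ay": .., "az": ..}, ...]. A call has 1 to 8 rows; each row shifts and turns the commanded pose from where the row before left it, along the tool's axes as they then stand; what a row does not reach is not made up. A row lasts 1/12 s, in which the tool goes at most 41.7 mm and 7.16 degrees, less where a joint would pass 70% of its speed; a pose out of reach is approached as far as the arm can. A call with a gripper value outside its range is refused whole. The fingers move at their own pace and stop on an object; "newtons" is the grip in N (left out, the last holds). Time passes only in rows, so rows that do not move let the fingers close. It gives the time, the measured TCP pose, the force and the opening at its end, in the units of the state.
- sense(): the state, without advancing time (a new reading comes with each control period).
- snapshot(name): name is "side" or "top"; returns the picture (480x640x3 uint8, red, green, blue); there is no depth.
- camera_model(name): a dict with "intrinsics" (3x3 intrinsics, pixels), "pose" (4x4, takes a point from camera to world coordinates). Camera axes: x right, y down, z forward; pixel columns grow to the right and rows downward; lengths in mm; the calibration is good to about 2 mm. A picture is of the moment at which its call begins. camera_model takes no time and is no camera call.
- hand_in(): hands the job in, once; it reports no verdict.
The state is a dict: "time": time; "joint_pos": joint angles; "qd": joint speeds; "joint_efforts": joint torques, N m; "tool_pos": TCP position; "tcp_rot": TCP orientation; "ft_force": force on the tool from outside, world axes, zero at the start; "wrist_torque": the same for the moment, N m; "finger_gap": finger opening in mm.
Only numpy, scipy, OpenCV 4.12 (cv2) and the standard library are available. Lean on these libraries where they do the work, as an engineer would, in place of code of your own. Each camera call takes 0.05 s, during which the arm holds its last target.

## Working session

There is one attempt and no reset: what is moved stays moved. The work goes in short steps, Python scripts to look and compute and a tool call to move; the robot and the scene stay as the last step left them, time stands still between calls to the robot, and variables do not carry over. Pictures are saved under pics/ and viewed, and the job is handed in when it is done.

Besides the shell and the picture viewer there is one more tool, called after "Request:" by a JSON object that holds its "api" and its "payload". step_arm: Moves the arm, as the interface text tells. Its arguments: {"type":"object","properties":{"plan":{"type":"array","items":{"type":"object","properties":{"grip":{"type":"number"},"tx":{"type":"number"},"ty":{"type":"number"},"tz":{"type":"number"},"ax":{"type":"number"},"ay":{"type":"number"},"az":{"type":"number"}}}},"newtons":{"type":"number"}},"required":["plan"]}

```bash
ls; mkdir -p pics
python3 - <<'E'
from bench import *
import cv2,json
s=sense(); print(s)
for n in("side","top"):
    im=snapshot(n); cv2.imwrite(f"pics/{n}0.png",im[:,:,::-1]); m=camera_model(n); print(n,m)
E
```

```text
pics
{'time': 0.0, 'joint_pos': array([-8.08661278e+01,  7.51719128e+00,  8.53286781e+01, -1.15495855e-03,
        8.72636050e+01, -4.89297992e+00]), 'qd': array([-0.00862513, -0.04848931,  0.03739847, -0.01078524,  0.00160633,
        0.04217492]), 'joint_efforts': array([-1.64214703e-04, -5.69409156e+01, -5.00552666e+01, -4.49265031e-05,
        1.51324173e-02, -3.42735359e-05]), 'tool_pos': array([ 145.34419897, -581.50462977,  206.32854525]), 'tcp_rot': array([-1.79890826e+02, -8.18826560e-03,  1.40269006e+01]), 'ft_force': array([ 0.22781722,  0.20969022, -0.10468156]), 'wrist_torque': array([0.01141699, 0.02768177, 0.00845609]), 'finger_gap': 85.3966493845726}
side {'intrinsics': array([[617.78116267,   0.        , 315.05487706],
       [  0.        , 617.78116267, 234.52687205],
       [  0.        ,   0.        ,   1.        ]]), 'pose': array([[-7.40717884e-01, -4.74804393e-01,  4.75287076e-01,
        -1.02083486e+02],
       [-6.71516295e-01,  5.02129736e-01, -5.44914300e-01,
         7.65709916e+02],
       [ 2.00719291e-02, -7.22790783e-01, -6.90775362e-01,
         1.04046396e+03],
       [ 0.00000000e+00,  0.00000000e+00,  0.00000000e+00,
         1.00000000e+00]])}
top {'intrinsics': array([[464.60484791,   0.        , 313.56061432],
       [  0.        , 464.60484791, 237.12292989],
       [  0.        ,   0.        ,   1.        ]]), 'pose': array([[-1.03578531e-02, -9.96514309e-01,  8.27764813e-02,
         4.68423897e+02],
       [-9.99906969e-01,  1.10566286e-02,  7.98776524e-03,
        -3.12099810e+01],
       [-8.87515118e-03, -8.26860445e-02, -9.96536126e-01,
         1.16975139e+03],
       [ 0.00000000e+00,  0.00000000e+00,  0.00000000e+00,
         1.00000000e+00]])}
```

View pics/side0.png

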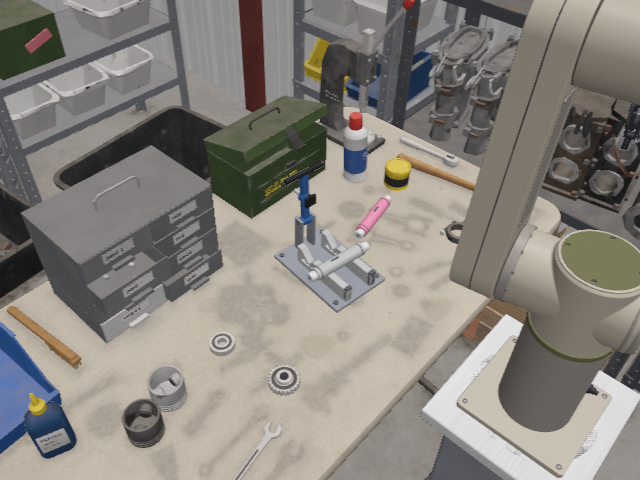

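View pics/top0.png

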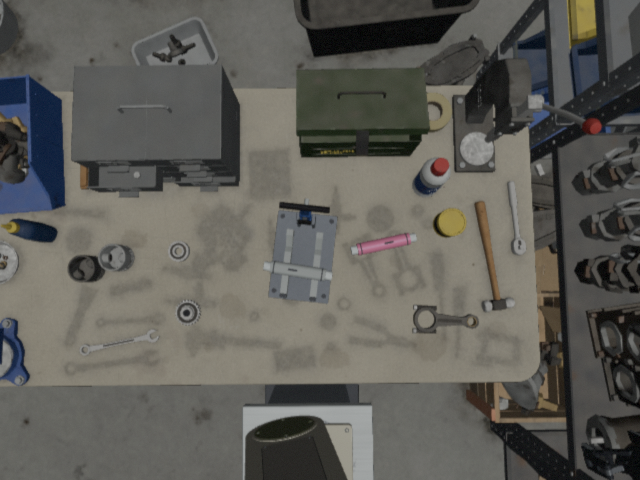

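The side view shows the grey fixture near (330,270), with the silver shaft on it at (338,262). The pink lookalike is at (374,215) and the upright blue arm at (305,205). In the top view the shaft is at (297,270), the pink one at (384,244), the handle at (305,207), the tin at (450,222) and the bearing at (179,251). The only two things that could be the shaft are the silver one at (297,270) and the pink one at (384,244), so I choose the silver one. Next I'll check it in a close crop.

Run:
```python
import cv2
a=cv2.imread("pics/top0.png")[190:315,250:350]; b=cv2.imread("pics/side0.png")[155:310,265:395]
cv2.imwrite("pics/ctop.png",cv2.resize(a,None,fx=4.8,fy=4.8,interpolation=cv2.INTER_CUBIC)[:600])
cv2.imwrite("pics/cside.png",cv2.resize(b,None,fx=3.87,fy=3.87,interpolation=cv2.INTER_CUBIC)[:600])
```

```text
(no output)
```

View pics/ctop.png

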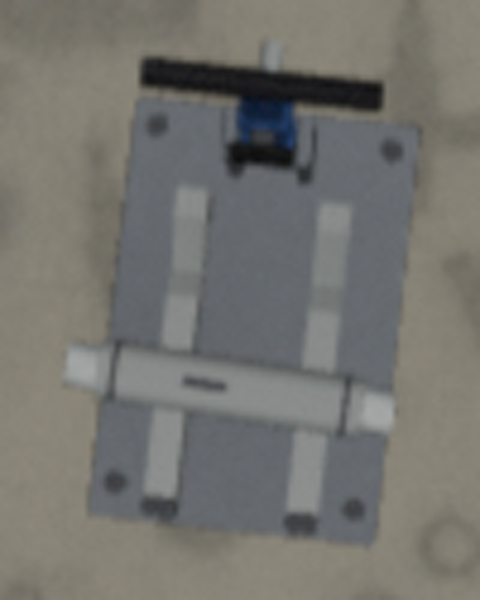

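View pics/cside.png

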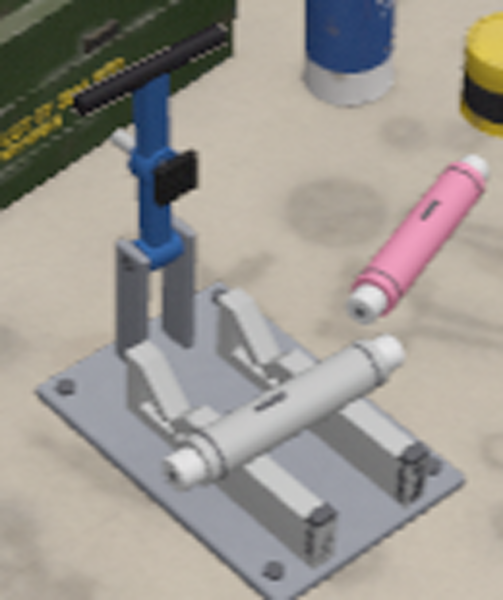

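```bash
cat > h.py <<'E'
import numpy as np,cv2
from bench import *
C={n:camera_model(n) for n in("side","top")}
def ray(n,p):
    m=C[n];d=np.linalg.inv(m["intrinsics"])@np.r_[p,1.];T=m["pose"]
    return T[:3,3],T[:3,:3]@d/np.linalg.norm(d)
def onz(n,p,z):
    o,d=ray(n,p);return o+d*(z-o[2])/d[2]
def tri(pt,ps):
    o1,d1=ray("top",pt);o2,d2=ray("side",ps)
    A=np.c_[d1,-d2];t=np.linalg.lstsq(A,o2-o1,rcond=None)[0]
    a=o1+d1*t[0];b=o2+d2*t[1];return (a+b)/2,np.linalg.norm(a-b)
def proj(n,P):
    m=C[n];T=np.linalg.inv(m["pose"]);q=m["intrinsics"]@(T[:3,:3]@np.asarray(P,float)+T[:3,3]);return q[:2]/q[2]
ct=lambda x,y:np.array([(x+.5)/4.8+250-.5,(y+.5)/4.8+190-.5])
cs=lambda x,y:np.array([(x+.5)/3.87+265-.5,(y+.5)/3.87+155-.5])
E
python3 - <<'E'
from h import *
np.set_printoptions(precision=1,suppress=True)
co=[onz("top",ct(*p),10) for p in((137,97),(420,128),(375,545),(90,515))]
for c in co:print("corner",c)
print([np.linalg.norm(co[i]-co[(i+1)%4]) for i in range(4)], "centre",np.mean(co,0))
ux=(co[0]+co[1]-co[2]-co[3]);print("yaw",np.degrees(np.arctan2(ux[1],ux[0])), np.degrees(np.arctan2(*( (co[0]+co[3]-co[1]-co[2])[[0,1]]*[-1,1]))))
for p in((37,390),(218,285),(464,480)):print("side corner",onz("side",cs(*p),10))
for p in((160,505),(301,521)):print("curb",onz("top",ct(*p),50))
a,ea=tri(ct(66,365),cs(183,471)); b,eb=tri(ct(393,413),cs(397,350))
print("shaft ends",a,ea,b,eb,np.linalg.norm(a-b),(a+b)/2)
print("shaft ends at z60",onz("top",ct(66,365),60),onz("top",ct(393,413),60))
a,ea=tri(ct(143,72),cs(80,103)); b,eb=tri(ct(382,96),cs(230,33))
print("handle",a,ea,b,eb,np.linalg.norm(a-b),(a+b)/2)
E
```

```text
corner [634.8  66.6  10. ]
corner [616.7 -81.6  10. ]
corner [400.4 -55.3  10. ]
corner [417.2  91.8  10. ]
[np.float64(149.29962028430717), np.float64(217.87339417144292), np.float64(148.00344031082594), np.float64(218.99488709879503)] centre [517.3   5.4  10. ]
yaw -6.7739744182482715 -6.743967647225231
side corner [628.8  70.3  10. ]
side corner [611.3 -73.4  10. ]
side corner [396.4 -48.1  10. ]
curb [423.6  52.5  50. ]
curb [415.  -17.7  50. ]
shaft ends [491.2  96.2  62.4] 5.74800354052906 [466.8 -65.1  56.7] 3.3298093071371606 163.2480273645368 [479.   15.6  59.6]
shaft ends at z60 [493.6  98.2  60. ] [468.1 -64.   60. ]
handle [614.1  45.4 224.5] 1.5420644917272963 [600.7 -58.3 222.6] 6.746586510211505 104.57414549687486 [607.4  -6.4 223.5]
```

Run:
```python
import bench
print([ (k,getattr(bench,k)) for k in dir(bench) if not k.startswith('__')][:40])
```

```text
[('PlanningError', <class 'bench.PlanningError'>), ('camera_model', <function make.<locals>.<lambda> at 0x7fce00004680>), ('grip_depth', 18.700000000000003), ('hand_in', <function connect.<locals>.done at 0x7fcdfff77740>), ('sense', <function make.<locals>.<lambda> at 0x7fce000045e0>), ('snapshot', <function make.<locals>.drawn_camera at 0x7fce000040e0>)]
```

Request:
{"api": "step_arm", "payload": {"plan": [{"az": 6.93,"grip": 5.0},{"az": 6.93},{"az": 6.93},{"tx": 1.38,"ty": -3.93},{"tx": 1.38,"ty": -3.93},{"tx": 1.38,"ty": -3.93},{"tx": 1.38,"ty": -3.93},{"tx": 1.38,"ty": -3.93}]}}

```text
invalid input
```

Request:
{"api": "step_arm", "payload": {"plan": [{"grip": 5.0,"tx": 0,"ty": 0,"tz": 0,"ax": 0,"ay": 0,"az": 6.93},{"grip": 5.0,"tx": 0,"ty": 0,"tz": 0,"ax": 0,"ay": 0,"az": 6.93},{"grip": 5.0,"tx": 0,"ty": 0,"tz": 0,"ax": 0,"ay": 0,"az": 6.93},{"grip": 5.0,"tx": 1.38,"ty": -3.93,"tz": 0,"ax": 0,"ay": 0,"az": 0},{"grip": 5.0,"tx": 1.38,"ty": -3.93,"tz": 0,"ax": 0,"ay": 0,"az": 0},{"grip": 5.0,"tx": 1.38,"ty": -3.93,"tz": 0,"ax": 0,"ay": 0,"az": 0},{"grip": 5.0,"tx": 1.38,"ty": -3.93,"tz": 0,"ax": 0,"ay": 0,"az": 0},{"grip": 5.0,"tx": 1.38,"ty": -3.93,"tz": 0,"ax": 0,"ay": 0,"az": 0}]}}

```text
time: 0.77
tool_pos: [237.3, -393.1, 206.7]
tcp_rot: [-179.9, 0.0, -6.8]
ft_force: [1.7, -1.0, 0.1]
finger_gap: 50.2
```

Request:
{"api": "step_arm", "payload": {"plan": [{"grip": 5.0,"tx": 1.38,"ty": -3.93,"tz": 0,"ax": 0,"ay": 0,"az": 0},{"grip": 5.0,"tx": 1.38,"ty": -3.93,"tz": 0,"ax": 0,"ay": 0,"az": 0},{"grip": 5.0,"tx": 1.38,"ty": -3.93,"tz": 0,"ax": 0,"ay": 0,"az": 0},{"grip": 5.0,"tx": 1.38,"ty": -3.93,"tz": 0,"ax": 0,"ay": 0,"az": 0},{"grip": 5.0,"tx": 1.38,"ty": -3.93,"tz": 0,"ax": 0,"ay": 0,"az": 0},{"grip": 5.0,"tx": 1.38,"ty": -3.93,"tz": 0,"ax": 0,"ay": 0,"az": 0},{"grip": 5.0,"tx": 1.38,"ty": -3.93,"tz": 0,"ax": 0,"ay": 0,"az": 0},{"grip": 5.0,"tx": 1.38,"ty": -3.93,"tz": 0,"ax": 0,"ay": 0,"az": 0}]}}

```text
time: 1.43
tool_pos: [384.0, -93.8, 207.3]
tcp_rot: [180.0, -0.0, -6.8]
ft_force: [1.0, -1.0, 0.3]
finger_gap: 50.4
```

Request:
{"api": "step_arm", "payload": {"plan": [{"grip": 5.0,"tx": 1.38,"ty": -3.93,"tz": 0,"ax": 0,"ay": 0,"az": 0},{"grip": 5.0,"tx": 1.38,"ty": -3.93,"tz": 0,"ax": 0,"ay": 0,"az": 0},{"grip": 5.0,"tx": 1.38,"ty": -3.93,"tz": 0,"ax": 0,"ay": 0,"az": 0},{"grip": 5.0,"tx": 0,"ty": 0,"tz": 3.0,"ax": 0,"ay": 0,"az": 0},{"grip": 5.0,"tx": 0,"ty": 0,"tz": 3.0,"ax": 0,"ay": 0,"az": 0},{"grip": 5.0,"tx": 0,"ty": 0,"tz": 0,"ax": 0,"ay": 0,"az": 0}]}}

```text
time: 1.93
tool_pos: [434.7, 17.7, 141.2]
tcp_rot: [180.0, 0.6, -6.6]
ft_force: [-2.1, -1.2, -1.0]
finger_gap: 50.5
```

```bash
cat >> h.py <<'E'
def look(k,rt=(190,315,250,350),rs=(155,310,265,395),st=4.8,ss=3.87):
    t=snapshot("top")[:,:,::-1].copy();s=snapshot("side")[:,:,::-1].copy()
    cv2.imwrite(f"pics/t{k}.png",t);cv2.imwrite(f"pics/s{k}.png",s)
    a=cv2.resize(t[rt[0]:rt[1],rt[2]:rt[3]],None,fx=st,fy=st,interpolation=cv2.INTER_CUBIC)[:600]
    b=cv2.resize(s[rs[0]:rs[1],rs[2]:rs[3]],None,fx=ss,fy=ss,interpolation=cv2.INTER_CUBIC)[:600]
    cv2.imwrite(f"pics/ct{k}.png",a);cv2.imwrite(f"pics/cs{k}.png",b)
E
python3 - <<'E'
from h import *
look(1);s=sense();print(s["tool_pos"],s["tcp_rot"],s["ft_force"],proj("side",s["tool_pos"]),proj("top",s["tool_pos"]))
E
```

```text
[437.36720866  16.41030816 146.5070818 ] [179.98895177   0.20961625  -6.76005484] [0.30324847 0.30358039 0.50548942] [356.31798068 241.15873837] [296.11230633 290.12755809]
```

View pics/cs1.png

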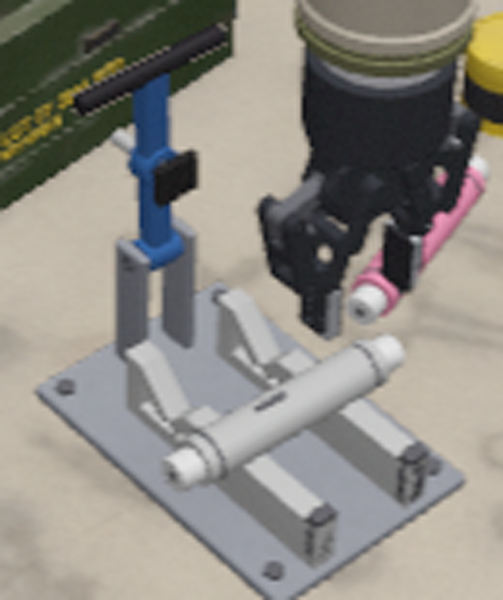

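View pics/ct1.png

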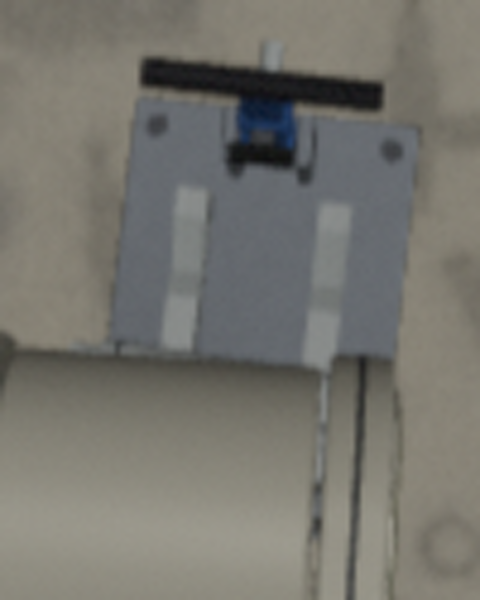

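Both fingers hang behind the shaft, tips at about (322,330) and (398,288) in the crop. With the gripper open the tips sit roughly 6–8 mm above the nominal TCP. The shaft hasn't moved. I'll go down behind it.

Request:
{"api": "step_arm", "payload": {"plan": [{"grip": 5.0,"tx": 0,"ty": 0,"tz": 3.0,"ax": 0,"ay": 0,"az": 0},{"grip": 5.0,"tx": 0,"ty": 0,"tz": 3.0,"ax": 0,"ay": 0,"az": 0},{"grip": 5.0,"tx": 0,"ty": 0,"tz": 2.0,"ax": 0,"ay": 0,"az": 0},{"grip": 5.0,"tx": 0,"ty": 0,"tz": 1.0,"ax": 0,"ay": 0,"az": 0},{"grip": 5.0,"tx": 0,"ty": 0,"tz": 0.7,"ax": 0,"ay": 0,"az": 0},{"grip": 5.0,"tx": 0,"ty": 0,"tz": 0,"ax": 0,"ay": 0,"az": 0}]}}

```text
time: 2.53
tool_pos: [439.0, 15.8, 50.8]
tcp_rot: [-180.0, -0.0, -6.8]
ft_force: [-0.0, -0.3, 0.3]
finger_gap: 49.9
```

Run:
```python
from h import *
look(2);s=sense();print(s["tool_pos"],s["tcp_rot"],s["ft_force"],s["time"])
```

```text
[440.07598647  15.96165899  52.14200138] [-1.79993290e+02 -1.30684110e-01 -6.79567863e+00] [ 0.19815615 -1.09981289 -0.99065341] 2.6333
```

View pics/cs2.png

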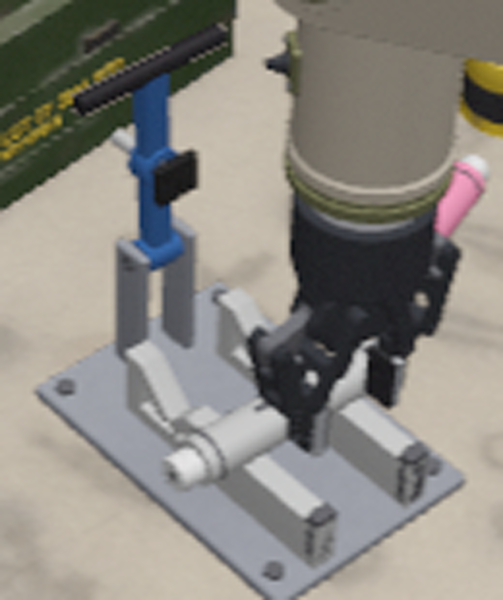

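Request:
{"api": "step_arm", "payload": {"plan": [{"grip": 5.0,"tx": 0,"ty": 0,"tz": 0.5,"ax": 0,"ay": 0,"az": 0},{"grip": 5.0,"tx": 0.3,"ty": 0,"tz": 0,"ax": 0,"ay": 0,"az": 0},{"grip": 5.0,"tx": 0.3,"ty": 0,"tz": 0,"ax": 0,"ay": 0,"az": 0},{"grip": 5.0,"tx": 0.3,"ty": 0,"tz": 0,"ax": 0,"ay": 0,"az": 0},{"grip": 5.0,"tx": 0.3,"ty": 0,"tz": 0,"ax": 0,"ay": 0,"az": 0},{"grip": 5.0,"tx": 0.3,"ty": 0,"tz": 0,"ax": 0,"ay": 0,"az": 0},{"grip": 5.0,"tx": 0.3,"ty": 0,"tz": 0,"ax": 0,"ay": 0,"az": 0},{"grip": 5.0,"tx": 0.3,"ty": 0,"tz": 0,"ax": 0,"ay": 0,"az": 0}]}}

```text
time: 3.3
tool_pos: [460.0, 13.8, 45.4]
tcp_rot: [180.0, -0.0, -6.8]
ft_force: [-0.2, 0.1, -0.0]
finger_gap: 50.3
```

Run:
```python
from h import *
look(3);s=sense();print(s["tool_pos"],s["tcp_rot"],s["ft_force"],s["time"])
```

```text
[460.08958947  13.76126166  45.43794854] [-1.79999902e+02 -8.61571198e-03 -6.76823926e+00] [-0.85811611  0.41253882  0.11464605] 3.4
```

View pics/cs3.png

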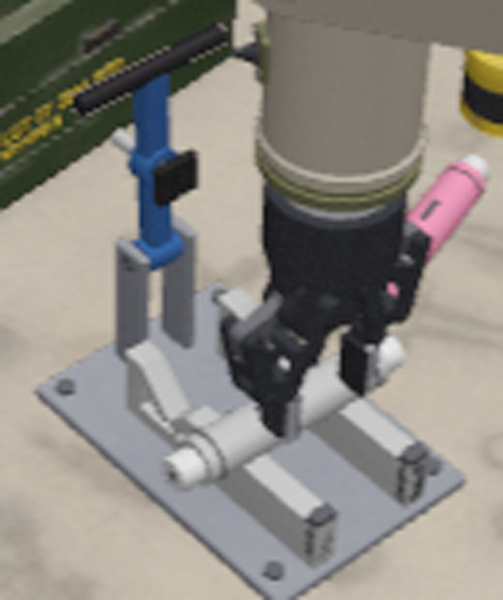

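```bash
python3 - <<'E'
from h import *
T=np.array([460,13.8,0]);u=np.array([.993,-.118,0]);v=np.array([.118,.993,0])
for sgn in(1,-1):
 for z in(46,52,58,70,80):
  print(sgn,z,[((proj("side",T+u*du+v*sgn*w+[0,0,z])-[265,155])*3.87).round() for w in (25,39) for du in(-11,11)])
for x in(183,),: pass
print("shaft from side", onz("side",cs(183,471),60),onz("side",cs(397,350),60))
# fixture x of vee: rail features
E
python3 - <<'E'
import cv2
b=cv2.imread("pics/s3.png")[215:290,300:375]
cv2.imwrite("pics/z3.png",cv2.resize(b,None,fx=8,fy=8,interpolation=cv2.INTER_CUBIC))
E
```

```text
1 46 [array([295., 470.]), array([269., 448.]), array([277., 482.]), array([250., 460.])]
1 52 [array([295., 463.]), array([269., 441.]), array([277., 475.]), array([251., 452.])]
1 58 [array([296., 455.]), array([270., 433.]), array([278., 467.]), array([251., 445.])]
1 70 [array([297., 441.]), array([270., 419.]), array([279., 453.]), array([252., 430.])]
1 80 [array([298., 428.]), array([271., 406.]), array([279., 440.]), array([253., 418.])]
-1 46 [array([359., 428.]), array([333., 407.]), array([376., 417.]), array([350., 396.])]
-1 52 [array([360., 421.]), array([333., 400.]), array([377., 410.]), array([351., 389.])]
-1 58 [array([360., 414.]), array([334., 393.]), array([378., 403.]), array([351., 382.])]
-1 70 [array([362., 399.]), array([335., 378.]), array([380., 388.]), array([353., 367.])]
-1 80 [array([363., 387.]), array([336., 366.]), array([381., 376.]), array([354., 354.])]
shaft from side [490.22878636  93.07945628  60.        ] [463.54852797 -63.26610458  60.        ]
```

View pics/z3.png

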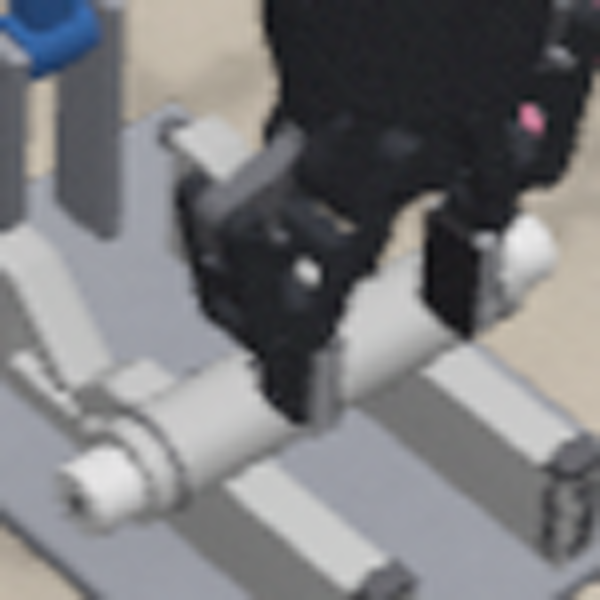

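Run:
```python
from h import *
u=np.array([.993,-.118,0]);v=np.array([.118,.993,0])
for T,zs in (([437.4,16.4,0],(146.5,155,165,175)),([440,16,0],(52,60,70,80))):
 for z in zs: print(z,[(proj("side",np.array(T)+u*-11+v*w+[0,0,z])).round(1) for w in (25,39)])
for k,(r0,c0) in ((1,(200,320)),(2,(230,320))):
 b=cv2.imread(f"pics/s{k}.png")[r0:r0+60,c0:c0+60]
 cv2.imwrite(f"pics/z{k}.png",cv2.resize(b,None,fx=8,fy=8,interpolation=cv2.INTER_CUBIC))
a=np.hstack([cv2.imread(f"pics/z{k}.png") for k in(1,2)]);cv2.imwrite("pics/z12.png",cv2.resize(a,(800,400)))
```

```text
146.5 [array([351.2, 249.5]), array([346.2, 252.6])]
155 [array([351.5, 246.6]), array([346.4, 249.7])]
165 [array([351.8, 243.1]), array([346.7, 246.2])]
175 [array([352.1, 239.5]), array([347. , 242.6])]
52 [array([347.7, 279.8]), array([343. , 282.9])]
60 [array([348. , 277.3]), array([343.2, 280.4])]
70 [array([348.2, 274.1]), array([343.4, 277.2])]
80 [array([348.5, 270.9]), array([343.7, 274.1])]
```

View pics/z12.png

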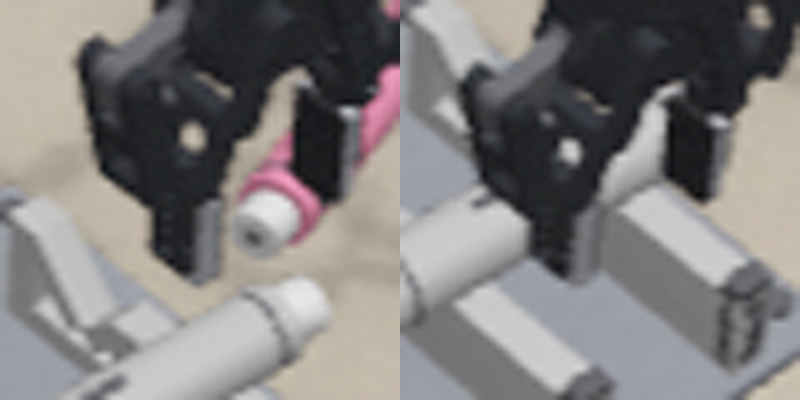

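The side view puts the finger ends about 28 mm above the reported TCP at this opening. They may be passing just over the shaft (top z = 75), and it hasn't moved. I'll back off and look again with the fingers closed.

Request:
{"api": "step_arm", "payload": {"plan": [{"grip": 5.0,"tx": -0.7,"ty": 0,"tz": 0,"ax": 0,"ay": 0,"az": 0},{"grip": 5.0,"tx": -0.7,"ty": 0,"tz": 0,"ax": 0,"ay": 0,"az": 0},{"grip": 5.0,"tx": -0.9,"ty": 0,"tz": -0.5,"ax": 0,"ay": 0,"az": 0},{"grip": 0,"tx": 0,"ty": 0,"tz": -1,"ax": 0,"ay": 0,"az": 0},{"grip": 0,"tx": 0,"ty": 0,"tz": 0,"ax": 0,"ay": 0,"az": 0},{"grip": 0,"tx": 0,"ty": 0,"tz": 0,"ax": 0,"ay": 0,"az": 0},{"grip": 0,"tx": 0,"ty": 0,"tz": 0,"ax": 0,"ay": 0,"az": 0}]}}

```text
time: 3.98
tool_pos: [437.3, 16.5, 60.8]
tcp_rot: [-180.0, -0.1, -6.8]
ft_force: [0.3, -0.3, -0.2]
finger_gap: 1.8
```

Run:
```python
from h import *
look(4,rs=(215,290,300,375),ss=8);s=sense();print(s["tool_pos"],s["tcp_rot"],s["ft_force"],s["time"],s["finger_gap"])
u=np.array([.993,-.118,0]);v=np.array([.118,.993,0])
for dz in(0,10,20,30): print(dz,[((proj("side",s["tool_pos"]+u*-11+v*w+[0,0,dz])-[300,215])*8).round() for w in (-14,0,14)])
```

```text
[436.88593581  16.51299895  60.28901279] [-1.79999186e+02 -1.30970439e-03 -6.76716326e+00] [-0.74407433  0.35542308  0.16625902] 4.0833 0.1534220817886393
0 [array([496., 436.]), array([459., 460.]), array([421., 485.])]
10 [array([499., 411.]), array([461., 435.]), array([424., 460.])]
20 [array([501., 385.]), array([464., 410.]), array([426., 434.])]
30 [array([504., 359.]), array([466., 384.]), array([428., 408.])]
```

View pics/cs4.png

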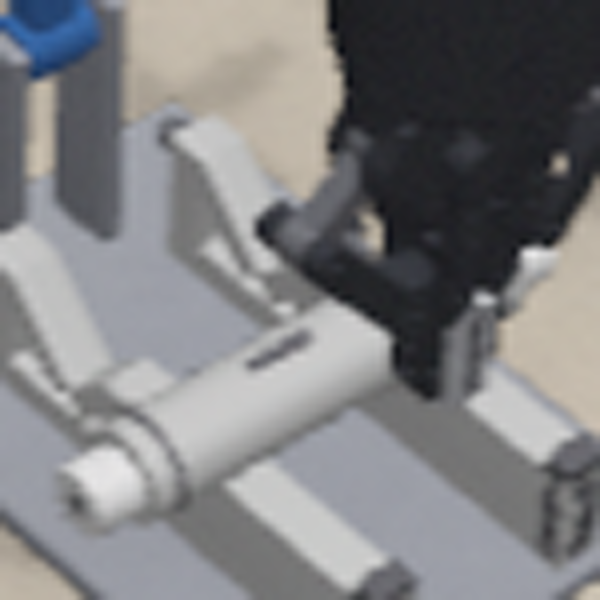

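Request:
{"api": "step_arm", "payload": {"plan": [{"grip": 0,"tx": 0,"ty": 0,"tz": 0.8,"ax": 0,"ay": 0,"az": 0},{"grip": 0,"tx": 0,"ty": 0,"tz": 0.8,"ax": 0,"ay": 0,"az": 0},{"grip": 0,"tx": 0,"ty": 0,"tz": 0.8,"ax": 0,"ay": 0,"az": 0},{"grip": 0,"tx": 0,"ty": 0,"tz": 0.7,"ax": 0,"ay": 0,"az": 0},{"grip": 0,"tx": 0,"ty": 0,"tz": 0,"ax": 0,"ay": 0,"az": 0}]}}

```text
time: 4.5
tool_pos: [434.9, 16.7, 26.9]
tcp_rot: [180.0, 0.2, -6.8]
ft_force: [-0.1, 0.1, 0.3]
finger_gap: 0.3
```

Run:
```python
from h import *
look(5,rs=(215,290,300,375),ss=8);s=sense();print(s["tool_pos"],s["tcp_rot"],s["ft_force"],s["time"],s["finger_gap"])
```

```text
[436.05443003  16.58116205  28.59106652] [ 1.79996805e+02  1.02014654e-01 -6.76819631e+00] [-0.16864607  0.32270343 -0.55866315] 4.6 0.21768209924676662
```

View pics/cs5.png

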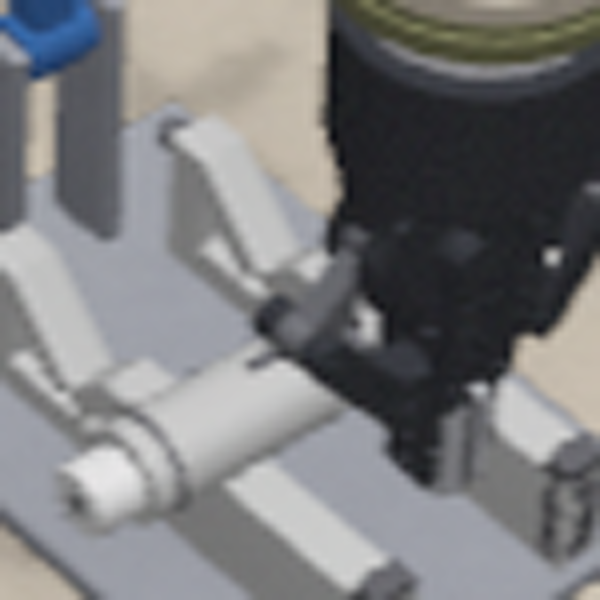

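View pics/t5.png

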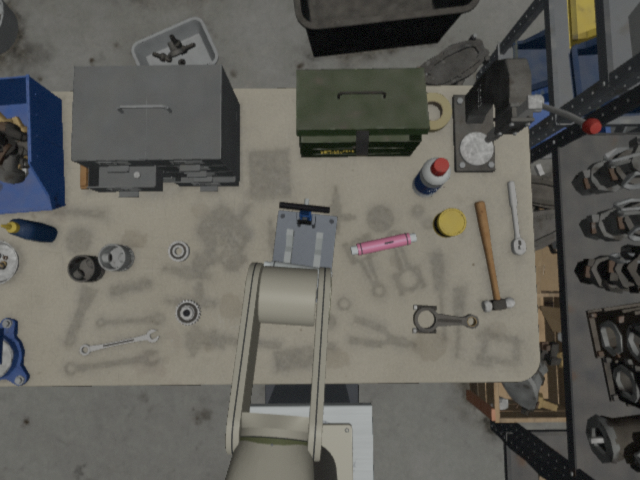

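Closed, the finger sits between the rails, its lower back corner at about (440,490) in the crop. It's behind the shaft and below its axis height, and the force is nil. I'll push slowly.

Request:
{"api": "step_arm", "payload": {"plan": [{"grip": 0,"tx": 0.3,"ty": 0,"tz": 0,"ax": 0,"ay": 0,"az": 0},{"grip": 0,"tx": 0.3,"ty": 0,"tz": 0,"ax": 0,"ay": 0,"az": 0},{"grip": 0,"tx": 0.3,"ty": 0,"tz": 0,"ax": 0,"ay": 0,"az": 0},{"grip": 0,"tx": 0.3,"ty": 0,"tz": 0,"ax": 0,"ay": 0,"az": 0},{"grip": 0,"tx": 0.3,"ty": 0,"tz": 0,"ax": 0,"ay": 0,"az": 0},{"grip": 0,"tx": 0.3,"ty": 0,"tz": 0,"ax": 0,"ay": 0,"az": 0},{"grip": 0,"tx": 0.2,"ty": 0,"tz": 0,"ax": 0,"ay": 0,"az": 0}]}}

```text
time: 5.18
tool_pos: [457.0, 14.1, 29.4]
tcp_rot: [-180.0, 0.0, -6.8]
ft_force: [-1.3, -0.2, 0.7]
finger_gap: 0.1
```

Run:
```python
from h import *
look(6,rs=(215,290,300,375),ss=8);s=sense();print(s["tool_pos"],s["tcp_rot"],s["ft_force"],s["time"],s["finger_gap"])
```

```text
[457.11030498  14.12472753  29.47090145] [-1.79998083e+02 -2.09750801e-02 -6.76704286e+00] [ 1.09197308 -0.36284619  0.16459494] 5.2833 0.1933382507251504
```

View pics/cs6.png

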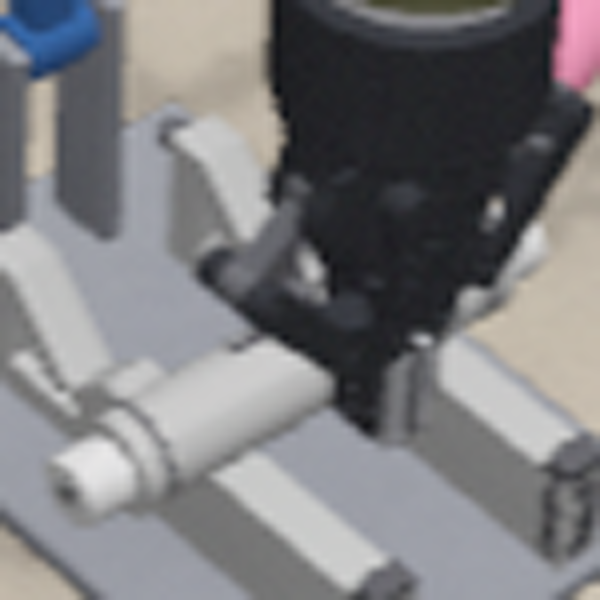

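The shaft is rolling; its left end went from (70,490) to (62,485) in the crop. I'll continue.

Request:
{"api": "step_arm", "payload": {"plan": [{"grip": 0,"tx": 0.3,"ty": 0,"tz": 0,"ax": 0,"ay": 0,"az": 0},{"grip": 0,"tx": 0.3,"ty": 0,"tz": 0,"ax": 0,"ay": 0,"az": 0},{"grip": 0,"tx": 0.3,"ty": 0,"tz": 0,"ax": 0,"ay": 0,"az": 0},{"grip": 0,"tx": 0.3,"ty": 0,"tz": 0,"ax": 0,"ay": 0,"az": 0},{"grip": 0,"tx": 0.3,"ty": 0,"tz": 0,"ax": 0,"ay": 0,"az": 0},{"grip": 0,"tx": 0.3,"ty": 0,"tz": 0,"ax": 0,"ay": 0,"az": 0},{"grip": 0,"tx": 0.3,"ty": 0,"tz": 0,"ax": 0,"ay": 0,"az": 0},{"grip": 0,"tx": 0.3,"ty": 0,"tz": 0,"ax": 0,"ay": 0,"az": 0}]}}

```text
time: 5.95
tool_pos: [480.8, 11.3, 29.4]
tcp_rot: [-180.0, 0.0, -6.8]
ft_force: [-0.6, 0.3, 1.1]
finger_gap: 0.1
```

Run:
```python
from h import *
look(7,rs=(205,280,295,370),ss=8);s=sense();print(s["tool_pos"],s["tcp_rot"],s["ft_force"],s["time"],s["finger_gap"])
```

```text
[481.18963149  11.2534809   29.51516777] [-1.79997894e+02 -4.38070880e-02 -6.76908462e+00] [ 0.90402488 -0.09889593 -0.0064371 ] 6.05 -0.27494625193799865
```

View pics/cs7.png

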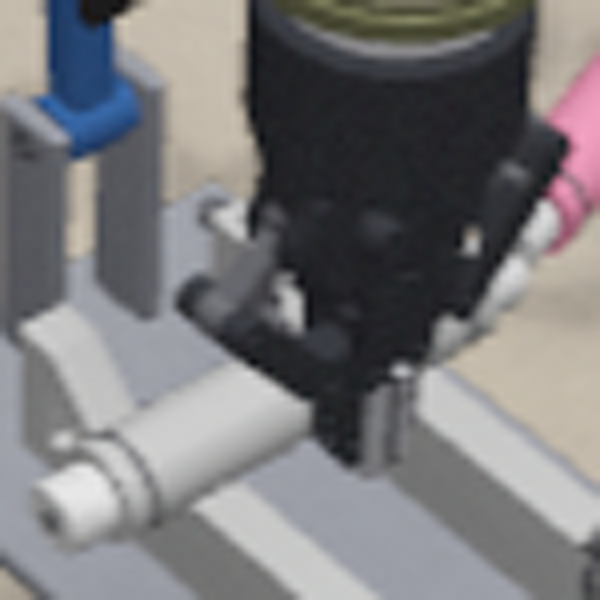

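View pics/ct7.png

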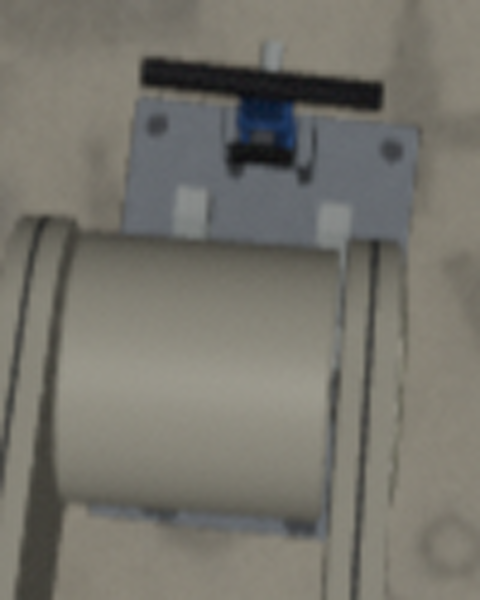

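Request:
{"api": "step_arm", "payload": {"plan": [{"grip": 0,"tx": 0.2,"ty": 0,"tz": 0,"ax": 0,"ay": 0,"az": 0},{"grip": 0,"tx": 0.2,"ty": 0,"tz": 0,"ax": 0,"ay": 0,"az": 0},{"grip": 0,"tx": 0.2,"ty": 0,"tz": 0,"ax": 0,"ay": 0,"az": 0},{"grip": 0,"tx": 0.2,"ty": 0,"tz": 0,"ax": 0,"ay": 0,"az": 0},{"grip": 0,"tx": 0.2,"ty": 0,"tz": 0,"ax": 0,"ay": 0,"az": 0},{"grip": 0,"tx": 0.2,"ty": 0,"tz": 0,"ax": 0,"ay": 0,"az": 0},{"grip": 0,"tx": 0.2,"ty": 0,"tz": 0,"ax": 0,"ay": 0,"az": 0},{"grip": 0,"tx": 0.1,"ty": 0,"tz": 0,"ax": 0,"ay": 0,"az": 0}]}}

```text
time: 6.72
tool_pos: [495.8, 9.5, 29.5]
tcp_rot: [-180.0, -0.0, -6.8]
ft_force: [0.6, -0.2, 0.2]
finger_gap: -0.3
```

Run:
```python
from h import *
look(8,rs=(205,280,295,370),ss=8);s=sense();print(s["tool_pos"],s["tcp_rot"],s["ft_force"],s["time"],s["finger_gap"])
```

```text
[495.76890334   9.55588376  29.4692965 ] [-1.79998765e+02 -2.94083079e-02 -6.76345923e+00] [ 0.12025242 -0.28660214 -0.06916335] 6.8167 0.11138835419002673
```

View pics/cs8.png

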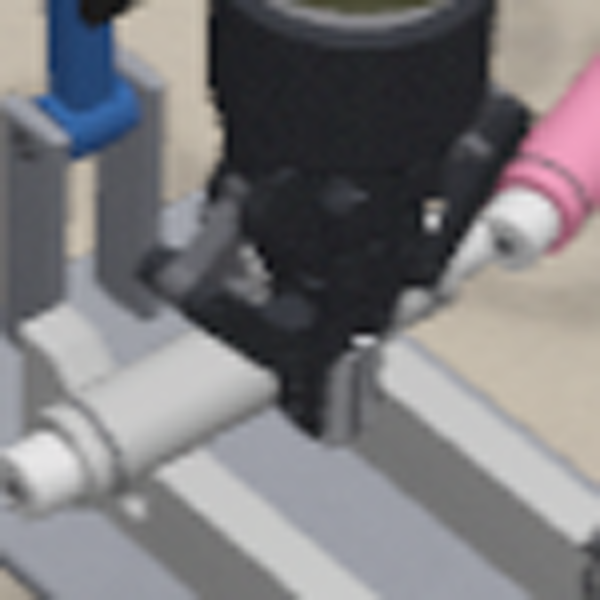

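Request:
{"api": "step_arm", "payload": {"plan": [{"grip": 0,"tx": 0.1,"ty": 0,"tz": 0,"ax": 0,"ay": 0,"az": 0},{"grip": 0,"tx": 0.1,"ty": 0,"tz": 0,"ax": 0,"ay": 0,"az": 0},{"grip": 0,"tx": 0.1,"ty": 0,"tz": 0,"ax": 0,"ay": 0,"az": 0},{"grip": 0,"tx": 0.1,"ty": 0,"tz": 0,"ax": 0,"ay": 0,"az": 0},{"grip": 0,"tx": 0.1,"ty": 0,"tz": 0,"ax": 0,"ay": 0,"az": 0},{"grip": 0,"tx": 0,"ty": 0,"tz": 0,"ax": 0,"ay": 0,"az": 0}]}}

```text
time: 7.32
tool_pos: [500.6, 9.0, 29.5]
tcp_rot: [180.0, -0.0, -6.8]
ft_force: [0.2, 0.5, -0.0]
finger_gap: 0.2
```

Run:
```python
from h import *
look(9,rs=(205,280,285,360),ss=8);s=sense();print(s["tool_pos"],s["tcp_rot"],s["ft_force"],s["time"],s["finger_gap"])
```

```text
[500.37463762   8.98034646  29.39118893] [ 1.79999411e+02 -2.97061640e-04 -6.76426353e+00] [ 0.48053207 -1.44289177  0.31013986] 7.4167 0.04489342212792955
```

View pics/cs9.png

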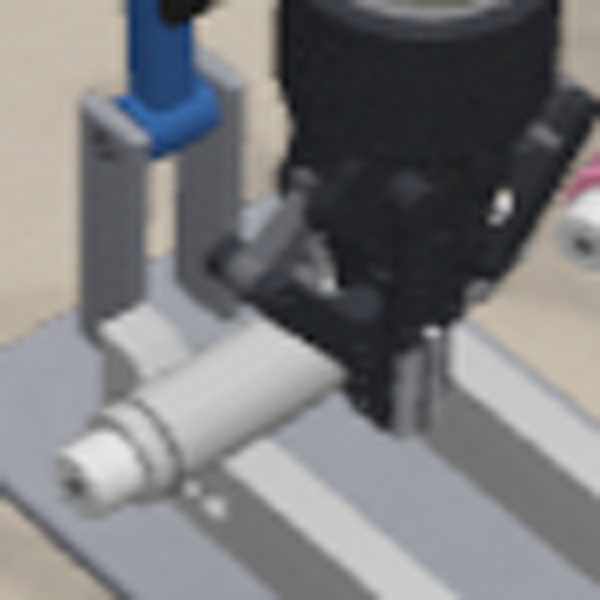

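The left end moved to (72,482) in a crop shifted 10 px, which is sideways without rising, so it looks to be dropping in. I'll back off slowly and check.

Request:
{"api": "step_arm", "payload": {"plan": [{"grip": 0,"tx": -0.2,"ty": 0,"tz": 0,"ax": 0,"ay": 0,"az": 0},{"grip": 0,"tx": -0.8,"ty": 0,"tz": 0,"ax": 0,"ay": 0,"az": 0},{"grip": 0,"tx": -1.0,"ty": 0,"tz": 0,"ax": 0,"ay": 0,"az": 0},{"grip": 0,"tx": -1.0,"ty": 0,"tz": 0,"ax": 0,"ay": 0,"az": 0},{"grip": 0,"tx": 0,"ty": 0,"tz": -3.0,"ax": 0,"ay": 0,"az": 0},{"grip": 0,"tx": 0,"ty": 0,"tz": -4.0,"ax": 0,"ay": 0,"az": 0},{"grip": 0,"tx": 0,"ty": 0,"tz": -4.0,"ax": 0,"ay": 0,"az": 0},{"grip": 0,"tx": -3.0,"ty": 0,"tz": -2.0,"ax": 0,"ay": 0,"az": 0}]}}

```text
time: 8.08
tool_pos: [444.6, 15.5, 164.8]
tcp_rot: [-180.0, -0.4, -6.8]
ft_force: [2.0, -0.3, 2.5]
finger_gap: -0.3
```

Run:
```python
from h import *
look(10);s=sense();print(s["tool_pos"],s["tcp_rot"],s["ft_force"],s["time"],s["finger_gap"])
u=np.array([.993,-.118,0]);v=np.array([.118,.993,0]);O=np.array([535,5.5,0])
for x,z in((0,52),(-14,60)):
  print([((proj("side",O+u*x+v*y+[0,0,z])-[265,155])*3.87).round() for y in(82,-82)])
```

```text
[441.53883741  16.29456936 165.00334851] [-179.97360304   -0.49651081   -6.74166625] [ 0.66085476 -0.85556639 -0.08757964] 8.1833 0.0013078633027861523
[array([118., 425.]), array([328., 298.])]
[array([134., 429.]), array([344., 300.])]
```

View pics/cs10.png

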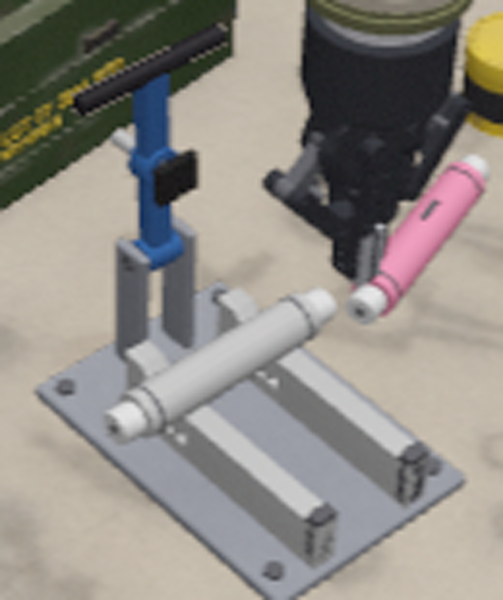

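View pics/ct10.png

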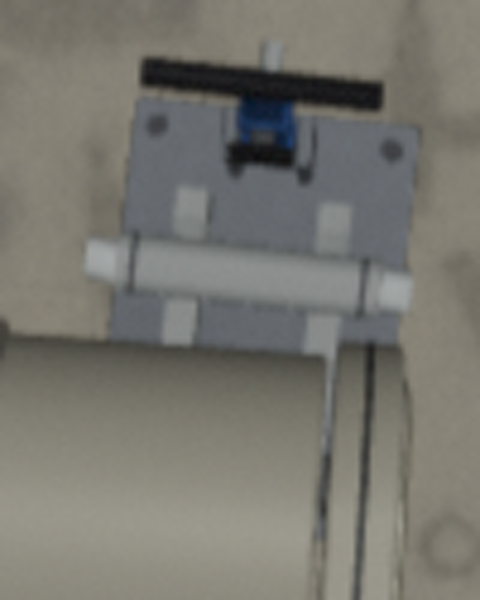

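The shaft is seated. Its ends are at (118,428) and (330,300), and I predicted (118,425) and (328,298) for the vees. Next I'll measure the handle and the space behind it.

Run:
```python
from h import *
np.set_printoptions(precision=1,suppress=True)
a,ea=tri(ct(86,259),cs(117,427)); b,eb=tri(ct(411,291),cs(332,300));print("shaft",a,b,ea,eb,(a+b)/2,np.degrees(np.arctan2(-(a-b)[0],(a-b)[1])))
for n,p,q in(("top",ct(86,259),ct(411,291)),("side",cs(117,427),cs(332,300))):
    A,B=onz(n,p,52),onz(n,q,52);print(n,(A+B)/2,np.degrees(np.arctan2(-(A-B)[0],(A-B)[1])),np.linalg.norm(A-B))
s=sense();u=np.array([.993,-.118,0]);v=np.array([.118,.993,0])
for dz in(0,20,30):print(dz,[((proj("side",[441.5,16.3,165+dz]-11*u+w*v)-[265,155])*3.87).round() for w in(-14,14)])
im=cv2.imread("pics/s10.png")[90:220,190:340];t=cv2.imread("pics/t10.png")[60:220,280:440]
o=np.hstack([cv2.resize(im,(460,400)),cv2.resize(t,(400,400))[:,:340]]);cv2.imwrite("pics/box.png",o)
```

```text
shaft [546.2  88.5  51.6] [526.7 -75.8  50.9] 1.7585812264826457 5.932051369185816 [536.4   6.3  51.3] -6.784095729705033
top [538.    7.5  52. ] -6.2546475953204315 164.0929137087511
side [534.4   5.9  52. ] -7.488224934160838 166.35674075680262
0 [array([383., 304.]), array([345., 328.])]
20 [array([386., 277.]), array([348., 300.])]
30 [array([387., 263.]), array([349., 286.])]
```

View pics/box.png

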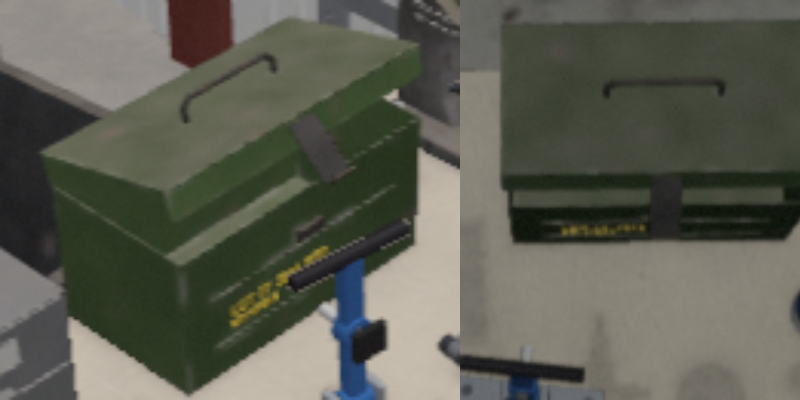

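Request:
{"api": "step_arm", "payload": {"plan": [{"grip": 4.0,"tx": 0,"ty": 0,"tz": -1.0,"ax": 0,"ay": 0,"az": -6.93},{"grip": 4.0,"tx": 0,"ty": 0,"tz": -1.0,"ax": 0,"ay": 0,"az": -6.93},{"grip": 4.0,"tx": 0,"ty": 0,"tz": -1.0,"ax": 0,"ay": 0,"az": -6.93},{"grip": 4.0,"tx": 0,"ty": 0,"tz": -1.0,"ax": 0,"ay": 0,"az": -6.93},{"grip": 4.0,"tx": 0,"ty": 0,"tz": -1.0,"ax": 0,"ay": 0,"az": -6.93},{"grip": 4.0,"tx": 0,"ty": 0,"tz": -1.0,"ax": 0,"ay": 0,"az": -6.93},{"grip": 4.0,"tx": 0,"ty": 0,"tz": -0.5,"ax": 0,"ay": 0,"az": -6.93},{"grip": 4.0,"tx": 0,"ty": 0,"tz": 0,"ax": 0,"ay": 0,"az": -6.93}]}}

```text
time: 8.85
tool_pos: [440.8, 16.1, 224.7]
tcp_rot: [180.0, -0.0, 49.0]
ft_force: [-0.6, -0.2, 0.4]
finger_gap: 39.8
```

Request:
{"api": "step_arm", "payload": {"plan": [{"grip": 4.0,"tx": 0,"ty": 0,"tz": 0,"ax": 0,"ay": 0,"az": -6.93},{"grip": 4.0,"tx": 0,"ty": 0,"tz": 0,"ax": 0,"ay": 0,"az": -6.93},{"grip": 4.0,"tx": 0,"ty": 0,"tz": 0,"ax": 0,"ay": 0,"az": -6.93},{"grip": 4.0,"tx": 0,"ty": 0,"tz": 0,"ax": 0,"ay": 0,"az": -6.93},{"grip": 4.0,"tx": 0,"ty": 0,"tz": 0,"ax": 0,"ay": 0,"az": -6.93},{"grip": 4.0,"tx": 0,"ty": 0,"tz": 0,"ax": 0,"ay": 0,"az": 0}]}}

```text
time: 9.35
tool_pos: [440.0, 16.1, 223.1]
tcp_rot: [-179.9, 0.0, 83.7]
ft_force: [0.3, 0.8, 0.2]
finger_gap: 39.8
```

Request:
{"api": "step_arm", "payload": {"plan": [{"grip": 4.0,"tx": 0.64,"ty": 3.4,"tz": 0,"ax": 0,"ay": 0,"az": 0},{"grip": 4.0,"tx": 0.64,"ty": 3.4,"tz": 0,"ax": 0,"ay": 0,"az": 0},{"grip": 4.0,"tx": 0.64,"ty": 3.4,"tz": 0,"ax": 0,"ay": 0,"az": 0},{"grip": 4.0,"tx": 0.64,"ty": 3.4,"tz": 0,"ax": 0,"ay": 0,"az": 0},{"grip": 4.0,"tx": 0.64,"ty": 3.3,"tz": 0,"ax": 0,"ay": 0,"az": 0},{"grip": 4.0,"tx": 0,"ty": 0,"tz": 0,"ax": 0,"ay": 0,"az": 0},{"grip": 4.0,"tx": 0,"ty": 0,"tz": 0,"ax": 0,"ay": 0,"az": 0}]}}

```text
time: 9.93
tool_pos: [612.2, 28.4, 221.0]
tcp_rot: [-179.7, 0.0, 83.1]
ft_force: [-0.7, 0.2, -0.4]
finger_gap: 40.0
```

```bash
cat >> h.py <<'E'
O=np.array([536.4,6.3,0]);u=np.array([.993,-.118,0]);v=np.array([.118,.993,0])
def fx(P): d=np.asarray(P)-O;return np.array([d@u,d@v,d[2]]).round(1)
E
python3 - <<'E'
from h import *
look(11,rs=(140,240,255,355),ss=6,rt=(170,290,250,350));s=sense();print(fx(s["tool_pos"]),s["tcp_rot"],s["ft_force"],s["time"],s["finger_gap"])
E
```

```text
[ 72.   30.6 223.5] [-1.79897552e+02  1.02461520e-02  8.31933663e+01] [-0.87412508 -0.73751501 -0.03814897] 10.0333 39.89490023957485
```

View pics/cs11.png

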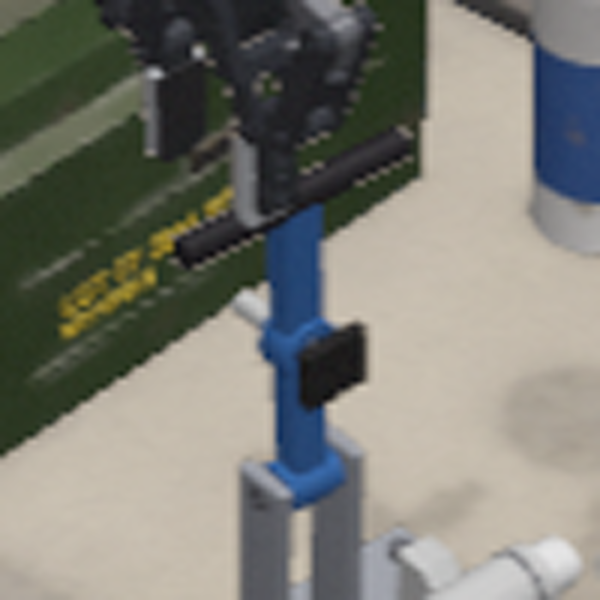

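View pics/ct11.png

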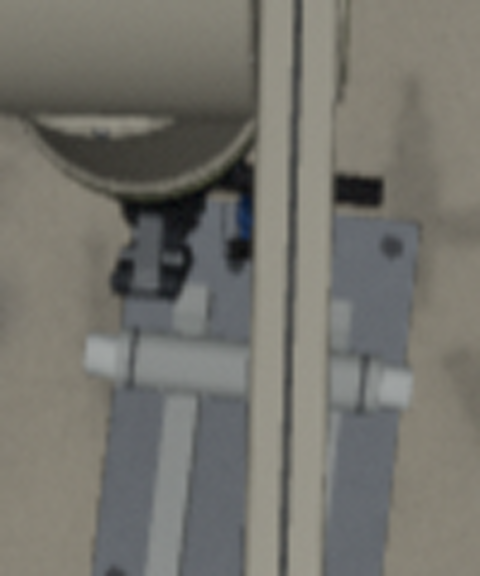

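Run:
```python
from h import *
def P(x,y,z):return ((proj("side",O+u*x+v*y+[0,0,z])-[255,140])*6).round()
for y in(52,30,0,-52):print("handle",y,P(72,y,225))
for dz in (0,15,30):
  print(dz,"near inner",[P(52,30+w,223.5+dz) for w in(11,-11)],"near outer",[P(37,30+w,223.5+dz) for w in(11,-11)],"far inner",[P(92,30+w,223.5+dz) for w in(11,-11)])
```

```text
handle 52 [172. 251.]
handle 30 [220. 226.]
handle 0 [286. 193.]
handle -52 [395. 136.]
0 near inner [array([233., 270.]), array([281., 245.])] near outer [array([260., 291.]), array([309., 265.])] far inner [array([161., 215.]), array([209., 190.])]
15 near inner [array([232., 236.]), array([281., 211.])] near outer [array([260., 257.]), array([309., 232.])] far inner [array([160., 181.]), array([208., 157.])]
30 near inner [array([232., 202.]), array([281., 177.])] near outer [array([260., 223.]), array([310., 197.])] far inner [array([159., 147.]), array([208., 122.])]
```

The finger tips line up with the prediction using the +29 mm offset: the near finger corner is at (265,225) and the handle runs from (180,250) to (405,136). The fingers straddle the handle on its left half. I'll go down and close.

Request:
{"api": "step_arm", "payload": {"plan": [{"grip": 4.0,"tx": 0,"ty": 0,"tz": 1.5,"ax": 0,"ay": 0,"az": 0},{"grip": 4.0,"tx": 0,"ty": 0,"tz": 1.5,"ax": 0,"ay": 0,"az": 0},{"grip": 4.0,"tx": 0,"ty": 0,"tz": 1.3,"ax": 0,"ay": 0,"az": 0},{"grip": 4.0,"tx": 0,"ty": 0,"tz": 0,"ax": 0,"ay": 0,"az": 0},{"grip": 4.0,"tx": 0,"ty": 0,"tz": 0,"ax": 0,"ay": 0,"az": 0}]}}

```text
time: 10.45
tool_pos: [611.2, 28.2, 181.2]
tcp_rot: [-179.9, 0.0, 83.3]
ft_force: [-0.0, 0.0, 0.4]
finger_gap: 40.2
```

Run:
```python
from h import *
look(12,rs=(140,240,255,355),ss=6,rt=(170,290,250,350));s=sense();print(fx(s["tool_pos"]),s["tcp_rot"],s["ft_force"],s["time"],s["finger_gap"])
```

```text
[ 73.   30.7 182.8] [ 1.79904047e+02 -6.89549250e-03  8.32981530e+01] [1.08428    0.22540343 0.26178454] 10.55 39.74271754401387
```

View pics/cs12.png

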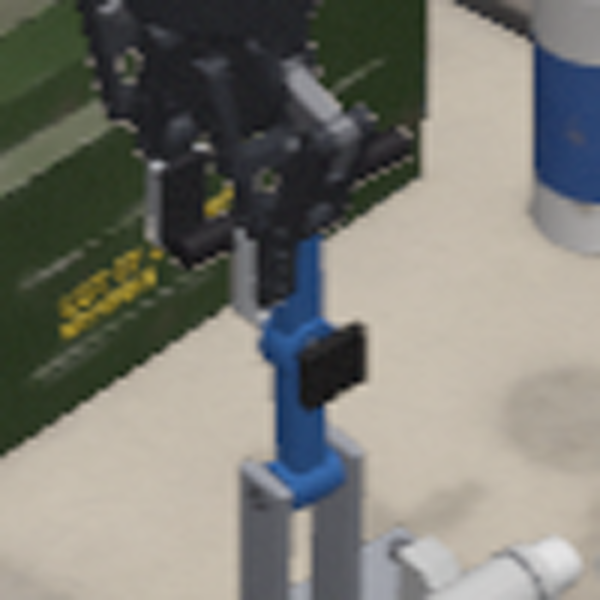

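The fingers stand on both sides of the handle, about 15 mm up from the tips and clear of the pad. I'll close.

Request:
{"api": "step_arm", "payload": {"plan": [{"grip": 2.0,"tx": 0,"ty": 0,"tz": 0,"ax": 0,"ay": 0,"az": 0},{"grip": 1.0,"tx": 0,"ty": 0,"tz": 0,"ax": 0,"ay": 0,"az": 0},{"grip": 1.0,"tx": 0,"ty": 0,"tz": 0,"ax": 0,"ay": 0,"az": 0},{"grip": 1.0,"tx": 0,"ty": 0,"tz": 0,"ax": 0,"ay": 0,"az": 0},{"grip": 1.0,"tx": 0,"ty": 0,"tz": 0,"ax": 0,"ay": 0,"az": 0}], "newtons": 40}}

```text
time: 10.97
tool_pos: [612.7, 28.2, 182.6]
tcp_rot: [179.9, -0.0, 83.3]
ft_force: [-2.9, 0.4, 5.1]
finger_gap: 12.9
```

Run:
```python
from h import *
s=sense();print(fx(s["tool_pos"]),s["tcp_rot"],s["ft_force"],s["time"],s["finger_gap"])
# arc: handle displacement per step from theta0
th0=1.625
for th in np.arange(1.625,-0.01,-0.125):
    print(round(th,3),"rel", ((65-130*np.cos(th))-(65-130*np.cos(th0))).round(1),(130*(np.sin(th)-np.sin(th0))).round(1))
```

```text
[ 73.2  30.8 182.6] [ 1.79928025e+02 -5.41344132e-03  8.33210916e+01] [-2.9026804   0.41962057  5.13005037] 10.9667 12.88971929782252
1.625 rel 0.0 0.0
1.5 rel -16.2 -0.1
1.375 rel -32.3 -2.3
1.25 rel -48.0 -6.4
1.125 rel -63.1 -12.5
1.0 rel -77.3 -20.4
0.875 rel -90.4 -30.0
0.75 rel -102.2 -41.2
0.625 rel -112.5 -53.7
0.5 rel -121.1 -67.5
0.375 rel -128.0 -82.2
0.25 rel -133.0 -97.6
0.125 rel -136.0 -113.6
0.0 rel -137.0 -129.8
```

Request:
{"api": "step_arm", "payload": {"plan": [{"grip": 1.0,"tx": 0,"ty": -0.81,"tz": 0,"ax": 0,"ay": 0,"az": 0},{"grip": 1.0,"tx": 0,"ty": -0.81,"tz": 0.01,"ax": 0,"ay": 0,"az": 0},{"grip": 1.0,"tx": 0,"ty": -0.81,"tz": 0.09,"ax": 0,"ay": 0,"az": 0},{"grip": 1.0,"tx": 0,"ty": -0.8,"tz": 0.13,"ax": 0,"ay": 0,"az": 0},{"grip": 1.0,"tx": 0,"ty": -0.79,"tz": 0.18,"ax": 0,"ay": 0,"az": 0},{"grip": 1.0,"tx": 0,"ty": -0.78,"tz": 0.23,"ax": 0,"ay": 0,"az": 0},{"grip": 1.0,"tx": 0,"ty": -0.76,"tz": 0.28,"ax": 0,"ay": 0,"az": 0},{"grip": 1.0,"tx": 0,"ty": -0.75,"tz": 0.33,"ax": 0,"ay": 0,"az": 0}]}}

```text
time: 11.63
tool_pos: [553.3, 35.5, 172.2]
tcp_rot: [179.4, -0.1, 83.3]
ft_force: [11.7, 0.5, -0.9]
finger_gap: 12.7
```

Run:
```python
from h import *
look(13,rs=(140,240,255,355),ss=6,rt=(170,290,250,350));s=sense();print(fx(s["tool_pos"]),s["tcp_rot"],s["ft_force"],s["time"],s["finger_gap"])
```

```text
[ 11.4  31.  171.2] [ 1.79665250e+02 -4.40105614e-02  8.33260921e+01] [2.02598927 0.06851377 6.78372807] 11.7333 12.345115596020028
```

View pics/cs13.png

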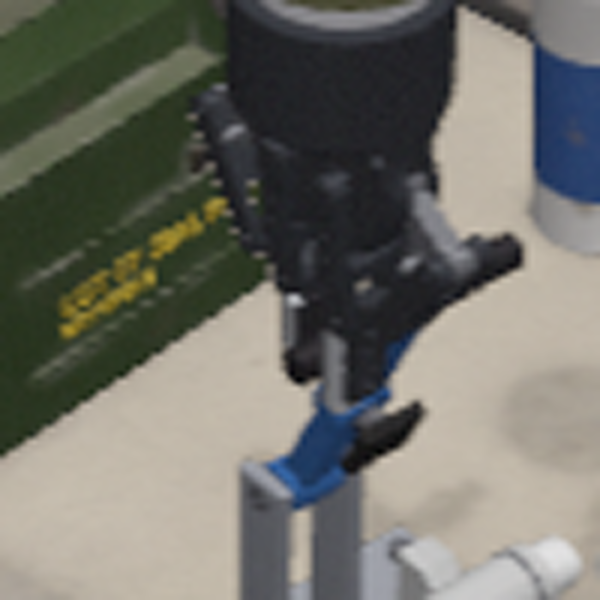

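Request:
{"api": "step_arm", "payload": {"plan": [{"grip": 1.0,"tx": 0,"ty": -0.72,"tz": 0.37,"ax": 0,"ay": 0,"az": 0},{"grip": 1.0,"tx": 0,"ty": -0.7,"tz": 0.42,"ax": 0,"ay": 0,"az": 0},{"grip": 1.0,"tx": 0,"ty": -0.67,"tz": 0.46,"ax": 0,"ay": 0,"az": 0},{"grip": 1.0,"tx": 0,"ty": -0.64,"tz": 0.5,"ax": 0,"ay": 0,"az": 0},{"grip": 1.0,"tx": 0,"ty": -0.61,"tz": 0.54,"ax": 0,"ay": 0,"az": 0},{"grip": 1.0,"tx": 0,"ty": -0.57,"tz": 0.58,"ax": 0,"ay": 0,"az": 0},{"grip": 1.0,"tx": 0,"ty": -0.53,"tz": 0.61,"ax": 0,"ay": 0,"az": 0},{"grip": 1.0,"tx": 0,"ty": -0.5,"tz": 0.64,"ax": 0,"ay": 0,"az": 0}]}}

```text
time: 12.4
tool_pos: [503.8, 41.5, 130.4]
tcp_rot: [179.5, -0.1, 83.3]
ft_force: [4.8, 2.2, 8.8]
finger_gap: 12.3
```

Run:
```python
from h import *
s=sense();print(fx(s["tool_pos"]),s["tcp_rot"],s["ft_force"],s["time"],s["finger_gap"])
```

```text
[-36.6  31.1 130.4] [ 1.79546244e+02 -7.48288373e-02  8.33254830e+01] [4.778189   2.17915247 8.77716143] 12.4 12.33363552240196
```

Request:
{"api": "step_arm", "payload": {"plan": [{"grip": 1.0,"tx": 0,"ty": -0.45,"tz": 0.67,"ax": 0,"ay": 0,"az": 0},{"grip": 1.0,"tx": 0,"ty": -0.41,"tz": 0.71,"ax": 0,"ay": 0,"az": 0},{"grip": 1.0,"tx": 0,"ty": -0.36,"tz": 0.72,"ax": 0,"ay": 0,"az": 0},{"grip": 1.0,"tx": 0,"ty": -0.33,"tz": 0.75,"ax": 0,"ay": 0,"az": 0},{"grip": 1.0,"tx": 0,"ty": -0.27,"tz": 0.76,"ax": 0,"ay": 0,"az": 0},{"grip": 1.0,"tx": 0,"ty": -0.1,"tz": 0.3,"ax": 0,"ay": 0,"az": 0},{"grip": 1.0,"tx": 0,"ty": 0,"tz": 0,"ax": 0,"ay": 0,"az": 0},{"grip": 1.0,"tx": 0,"ty": 0,"tz": 0,"ax": 0,"ay": 0,"az": 0}]}}

```text
time: 13.07
tool_pos: [483.0, 44.0, 89.4]
tcp_rot: [179.8, -0.1, 83.3]
ft_force: [4.5, 2.5, -0.9]
finger_gap: 12.9
```

Run:
```python
from h import *
look(14,rs=(180,280,265,365),ss=6,rt=(190,310,250,350));s=sense();print(fx(s["tool_pos"]),s["tcp_rot"],s["ft_force"],s["wrist_torque"],s["time"],s["finger_gap"])
```

```text
[-57.5  31.2  89.4] [ 1.79831430e+02 -7.03477484e-02  8.33266349e+01] [ 5.08529567  3.9276735  -0.63854512] [ 0.39643378 -0.79882374 -0.08658717] 13.1667 12.887755121549162
```

View pics/cs14.png

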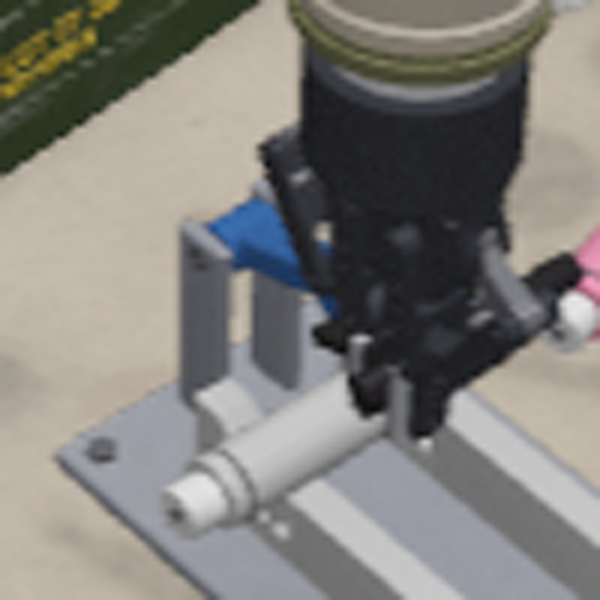

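View pics/ct14.png

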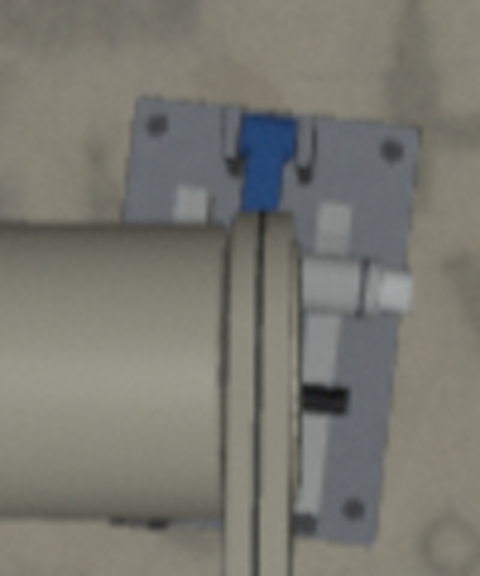

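The arm is about 0.27 rad above level and the shaft is unmoved. Now I'll feel downward.

Request:
{"api": "step_arm", "payload": {"plan": [{"grip": 1.0,"tx": 0,"ty": -0.08,"tz": 0.3,"ax": 0,"ay": 0,"az": 0},{"grip": 1.0,"tx": 0,"ty": -0.08,"tz": 0.3,"ax": 0,"ay": 0,"az": 0},{"grip": 1.0,"tx": 0,"ty": -0.07,"tz": 0.3,"ax": 0,"ay": 0,"az": 0},{"grip": 1.0,"tx": 0,"ty": -0.06,"tz": 0.3,"ax": 0,"ay": 0,"az": 0},{"grip": 1.0,"tx": 0,"ty": 0,"tz": 0.1,"ax": 0,"ay": 0,"az": 0},{"grip": 1.0,"tx": 0,"ty": 0,"tz": 0.1,"ax": 0,"ay": 0,"az": 0}]}}

```text
time: 13.67
tool_pos: [479.5, 44.5, 76.0]
tcp_rot: [179.9, -0.1, 83.3]
ft_force: [-5.4, 4.2, 10.9]
finger_gap: 12.7
```

Request:
{"api": "step_arm", "payload": {"plan": [{"grip": 1.0,"tx": 0,"ty": 0,"tz": 0.1,"ax": 0,"ay": 0,"az": 0},{"grip": 1.0,"tx": 0,"ty": 0,"tz": 0.1,"ax": 0,"ay": 0,"az": 0}]}}

```text
time: 13.83
tool_pos: [478.9, 44.5, 73.6]
tcp_rot: [180.0, -0.1, 83.3]
ft_force: [-4.4, 3.9, 9.1]
finger_gap: 12.5
```

Request:
{"api": "step_arm", "payload": {"plan": [{"grip": 1.0,"tx": 0,"ty": -0.01,"tz": 0.1,"ax": 0,"ay": 0,"az": 0},{"grip": 1.0,"tx": 0,"ty": -0.01,"tz": 0.1,"ax": 0,"ay": 0,"az": 0}]}}

```text
time: 14.0
tool_pos: [478.6, 44.6, 71.6]
tcp_rot: [-180.0, -0.1, 83.3]
ft_force: [-5.2, 3.2, 10.6]
finger_gap: 12.8
```

Request:
{"api": "step_arm", "payload": {"plan": [{"grip": 1.0,"tx": 0,"ty": -0.01,"tz": 0.1,"ax": 0,"ay": 0,"az": 0},{"grip": 1.0,"tx": 0,"ty": -0.01,"tz": 0.1,"ax": 0,"ay": 0,"az": 0}]}}

```text
time: 14.17
tool_pos: [478.2, 44.6, 69.6]
tcp_rot: [-180.0, -0.1, 83.3]
ft_force: [-6.7, 4.4, 10.4]
finger_gap: 12.7
```

Request:
{"api": "step_arm", "payload": {"plan": [{"grip": 1.0,"tx": 0,"ty": -0.01,"tz": 0.1,"ax": 0,"ay": 0,"az": 0},{"grip": 1.0,"tx": 0,"ty": -0.01,"tz": 0.1,"ax": 0,"ay": 0,"az": 0}]}}

```text
time: 14.33
tool_pos: [477.8, 44.6, 67.3]
tcp_rot: [-180.0, -0.1, 83.3]
ft_force: [-6.4, 4.2, 9.4]
finger_gap: 12.6
```

Request:
{"api": "step_arm", "payload": {"plan": [{"grip": 1.0,"tx": 0,"ty": 0,"tz": 0.1,"ax": 0,"ay": 0,"az": 0},{"grip": 1.0,"tx": 0,"ty": 0,"tz": 0.1,"ax": 0,"ay": 0,"az": 0}]}}

```text
time: 14.5
tool_pos: [477.5, 44.7, 65.2]
tcp_rot: [-179.9, -0.1, 83.3]
ft_force: [-7.4, 3.9, 10.2]
finger_gap: 12.6
```

Request:
{"api": "step_arm", "payload": {"plan": [{"grip": 1.0,"tx": 0,"ty": -0.05,"tz": 0.1,"ax": 0,"ay": 0,"az": 0},{"grip": 1.0,"tx": 0,"ty": -0.05,"tz": 0.1,"ax": 0,"ay": 0,"az": 0}]}}

```text
time: 14.67
tool_pos: [477.4, 44.7, 63.6]
tcp_rot: [180.0, -0.1, 83.3]
ft_force: [-4.4, 3.2, 9.5]
finger_gap: 12.3
```

Request:
{"api": "step_arm", "payload": {"plan": [{"grip": 1.0,"tx": 0,"ty": -0.02,"tz": 0.1,"ax": 0,"ay": 0,"az": 0},{"grip": 1.0,"tx": 0,"ty": -0.02,"tz": 0.1,"ax": 0,"ay": 0,"az": 0}]}}

```text
time: 14.83
tool_pos: [477.2, 44.7, 61.8]
tcp_rot: [179.9, -0.1, 83.3]
ft_force: [-4.0, 3.5, 10.6]
finger_gap: 12.6
```

Request:
{"api": "step_arm", "payload": {"plan": [{"grip": 1.0,"tx": 0,"ty": -0.02,"tz": 0.1,"ax": 0,"ay": 0,"az": 0},{"grip": 1.0,"tx": 0,"ty": -0.02,"tz": 0.1,"ax": 0,"ay": 0,"az": 0}]}}

```text
time: 15.0
tool_pos: [477.0, 44.8, 59.7]
tcp_rot: [179.9, -0.1, 83.3]
ft_force: [-2.3, 3.6, 7.6]
finger_gap: 12.1
```

Request:
{"api": "step_arm", "payload": {"plan": [{"grip": 1.0,"tx": 0,"ty": 0,"tz": 0.1,"ax": 0,"ay": 0,"az": 0},{"grip": 1.0,"tx": 0,"ty": 0,"tz": 0.1,"ax": 0,"ay": 0,"az": 0}]}}

```text
time: 15.17
tool_pos: [476.7, 44.8, 57.6]
tcp_rot: [180.0, -0.1, 83.3]
ft_force: [-4.7, 4.9, 8.5]
finger_gap: 12.8
```

Request:
{"api": "step_arm", "payload": {"plan": [{"grip": 1.0,"tx": 0,"ty": 0,"tz": 0.1,"ax": 0,"ay": 0,"az": 0},{"grip": 1.0,"tx": 0,"ty": 0,"tz": 0.1,"ax": 0,"ay": 0,"az": 0}]}}

```text
time: 15.33
tool_pos: [476.6, 44.8, 55.6]
tcp_rot: [180.0, -0.1, 83.3]
ft_force: [-4.2, 3.0, 9.2]
finger_gap: 12.2
```

Request:
{"api": "step_arm", "payload": {"plan": [{"grip": 1.0,"tx": 0,"ty": 0,"tz": 0.1,"ax": 0,"ay": 0,"az": 0},{"grip": 1.0,"tx": 0,"ty": 0,"tz": 0.1,"ax": 0,"ay": 0,"az": 0}]}}

```text
time: 15.5
tool_pos: [476.5, 44.8, 53.6]
tcp_rot: [180.0, -0.1, 83.3]
ft_force: [-8.1, 5.1, 3.9]
finger_gap: 12.5
```

Run:
```python
from h import *
look(15,rs=(180,280,265,365),ss=6,rt=(190,310,250,350));s=sense();print(fx(s["tool_pos"]),s["tcp_rot"],s["ft_force"],s["wrist_torque"],s["time"],s["finger_gap"])
```

```text
[-64.1  31.2  53.3] [ 1.79996338e+02 -6.17817598e-02  8.33328862e+01] [-2.82830638  4.7722126   7.04414843] [ 0.54977141  0.40352618 -0.08797965] 15.6 12.575982346993596
```

View pics/cs15.png

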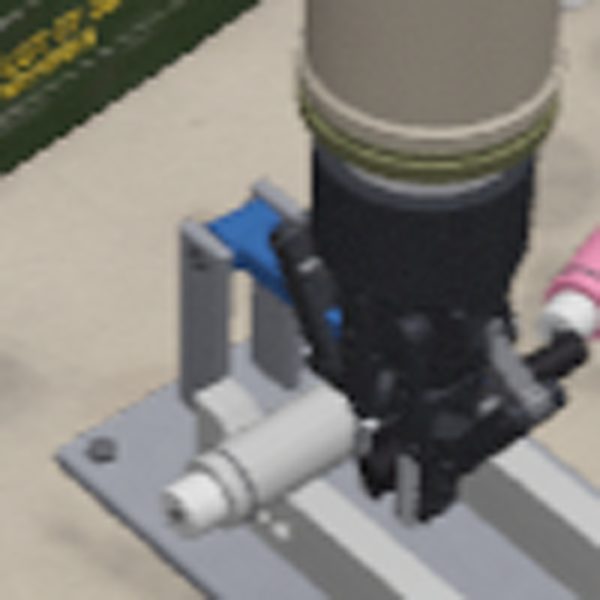

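Request:
{"api": "step_arm", "payload": {"plan": [{"grip": 1.0,"tx": 0,"ty": 0,"tz": 0.1,"ax": 0,"ay": 0,"az": 0},{"grip": 1.0,"tx": 0,"ty": 0,"tz": 0.1,"ax": 0,"ay": 0,"az": 0}]}}

```text
time: 15.77
tool_pos: [476.4, 44.8, 51.4]
tcp_rot: [-180.0, -0.1, 83.3]
ft_force: [-4.9, 3.9, 8.7]
finger_gap: 12.8
```

Request:
{"api": "step_arm", "payload": {"plan": [{"grip": 1.0,"tx": 0,"ty": 0,"tz": 0.1,"ax": 0,"ay": 0,"az": 0},{"grip": 1.0,"tx": 0,"ty": 0,"tz": 0.1,"ax": 0,"ay": 0,"az": 0}]}}

```text
time: 15.93
tool_pos: [476.3, 44.8, 49.3]
tcp_rot: [-180.0, -0.1, 83.3]
ft_force: [-5.1, 4.4, 8.5]
finger_gap: 12.7
```

Request:
{"api": "step_arm", "payload": {"plan": [{"grip": 1.0,"tx": 0,"ty": 0,"tz": 0.1,"ax": 0,"ay": 0,"az": 0}]}}

```text
time: 16.02
tool_pos: [476.3, 44.8, 48.4]
tcp_rot: [-180.0, -0.1, 83.3]
ft_force: [-5.0, 4.6, 9.8]
finger_gap: 12.5
```

Request:
{"api": "step_arm", "payload": {"plan": [{"grip": 1.0,"tx": 0,"ty": 0,"tz": 0.1,"ax": 0,"ay": 0,"az": 0},{"grip": 1.0,"tx": 0,"ty": 0,"tz": 0.1,"ax": 0,"ay": 0,"az": 0}]}}

```text
time: 16.18
tool_pos: [476.3, 44.9, 46.4]
tcp_rot: [-180.0, -0.1, 83.3]
ft_force: [-6.2, 3.5, 9.9]
finger_gap: 12.5
```

Request:
{"api": "step_arm", "payload": {"plan": [{"grip": 1.0,"tx": 0,"ty": 0,"tz": 0.1,"ax": 0,"ay": 0,"az": 0}]}}

```text
time: 16.27
tool_pos: [476.2, 44.9, 45.3]
tcp_rot: [-180.0, -0.1, 83.3]
ft_force: [-3.8, 4.2, 7.3]
finger_gap: 12.3
```

Request:
{"api": "step_arm", "payload": {"plan": [{"grip": 1.0,"tx": 0,"ty": 0,"tz": 0.1,"ax": 0,"ay": 0,"az": 0}]}}

```text
time: 16.35
tool_pos: [476.2, 44.8, 44.2]
tcp_rot: [-180.0, -0.1, 83.3]
ft_force: [-4.8, 3.7, 8.2]
finger_gap: 12.7
```

Request:
{"api": "step_arm", "payload": {"plan": [{"grip": 1.0,"tx": 0,"ty": 0,"tz": 0.1,"ax": 0,"ay": 0,"az": 0}]}}

```text
time: 16.43
tool_pos: [476.2, 44.9, 43.2]
tcp_rot: [-180.0, -0.1, 83.3]
ft_force: [-5.3, 3.9, 7.9]
finger_gap: 12.4
```

Request:
{"api": "step_arm", "payload": {"plan": [{"grip": 1.0,"tx": 0,"ty": 0,"tz": 0.1,"ax": 0,"ay": 0,"az": 0}]}}

```text
time: 16.52
tool_pos: [476.3, 44.8, 42.3]
tcp_rot: [-180.0, -0.1, 83.3]
ft_force: [-5.5, 4.0, 8.3]
finger_gap: 12.5
```

Request:
{"api": "step_arm", "payload": {"plan": [{"grip": 1.0,"tx": 0,"ty": 0,"tz": 0.1,"ax": 0,"ay": 0,"az": 0}]}}

```text
time: 16.6
tool_pos: [476.3, 44.9, 41.3]
tcp_rot: [-180.0, -0.1, 83.3]
ft_force: [-5.3, 4.7, 8.1]
finger_gap: 12.5
```

Request:
{"api": "step_arm", "payload": {"plan": [{"grip": 1.0,"tx": 0,"ty": 0,"tz": 0.1,"ax": 0,"ay": 0,"az": 0}]}}

```text
time: 16.68
tool_pos: [476.4, 44.8, 40.4]
tcp_rot: [-180.0, -0.1, 83.3]
ft_force: [-5.2, 3.9, 8.9]
finger_gap: 12.6
```

Request:
{"api": "step_arm", "payload": {"plan": [{"grip": 1.0,"tx": 0,"ty": 0,"tz": 0.1,"ax": 0,"ay": 0,"az": 0}]}}

```text
time: 16.77
tool_pos: [476.4, 44.8, 39.4]
tcp_rot: [180.0, -0.1, 83.3]
ft_force: [-5.4, 3.2, 9.1]
finger_gap: 12.5
```

Request:
{"api": "step_arm", "payload": {"plan": [{"grip": 1.0,"tx": 0,"ty": 0,"tz": 0.1,"ax": 0,"ay": 0,"az": 0}]}}

```text
time: 16.85
tool_pos: [476.5, 44.8, 38.5]
tcp_rot: [180.0, -0.1, 83.3]
ft_force: [-6.0, 4.1, 10.0]
finger_gap: 12.6
```

Request:
{"api": "step_arm", "payload": {"plan": [{"grip": 1.0,"tx": 0,"ty": 0,"tz": 0.1,"ax": 0,"ay": 0,"az": 0}]}}

```text
time: 16.93
tool_pos: [476.5, 44.8, 37.4]
tcp_rot: [180.0, -0.1, 83.3]
ft_force: [-3.1, 3.4, 7.8]
finger_gap: 12.6
```

Run:
```python
from h import *
look(16,rs=(180,280,265,365),ss=6,rt=(190,310,250,350));s=sense();print(fx(s["tool_pos"]),s["tcp_rot"],s["ft_force"],s["wrist_torque"],s["time"],s["finger_gap"])
```

```text
[-64.   31.2  37.2] [ 1.79992069e+02 -6.07672342e-02  8.33296982e+01] [-2.75454516  3.24147025  4.15198277] [ 0.55579588  0.13367916 -0.10470456] 17.0333 12.769536700522254
```

View pics/cs16.png

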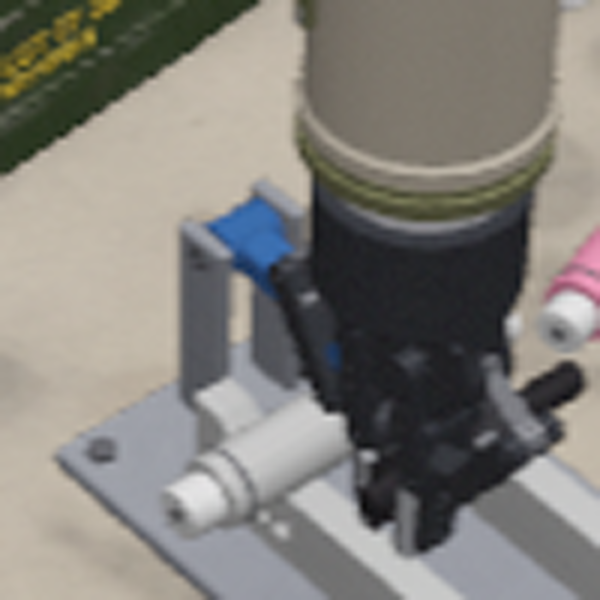

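Run:
```python
from h import *
for th in(0.05,0,-.05,-.1,-.15): print(th,[((proj("side",O+u*(65-130*np.cos(th))+v*y+[0,0,95+130*np.sin(th)])-[265,180])*6).round() for y in(-52,)])
th=0.27;print("img14",((proj("side",O+u*(65-130*np.cos(th))+v*-52+[0,0,95+130*np.sin(th)])-[265,180])*6).round())
```

```text
0.05 [array([573., 342.])]
0 [array([573., 355.])]
-0.05 [array([571., 368.])]
-0.1 [array([569., 380.])]
-0.15 [array([566., 391.])]
img14 [570. 280.]
```

Request:
{"api": "step_arm", "payload": {"plan": [{"grip": 1.0,"tx": 0,"ty": 0.01,"tz": 0.1,"ax": 0,"ay": 0,"az": 0}]}}

```text
time: 17.12
tool_pos: [476.5, 44.8, 36.3]
tcp_rot: [180.0, -0.1, 83.3]
ft_force: [-2.8, 4.6, 7.1]
finger_gap: 12.6
```

Request:
{"api": "step_arm", "payload": {"plan": [{"grip": 1.0,"tx": 0,"ty": 0.01,"tz": 0.1,"ax": 0,"ay": 0,"az": 0}]}}

```text
time: 17.2
tool_pos: [476.7, 44.8, 35.4]
tcp_rot: [180.0, -0.1, 83.3]
ft_force: [-4.8, 3.2, 9.8]
finger_gap: 12.6
```

Request:
{"api": "step_arm", "payload": {"plan": [{"grip": 1.0,"tx": 0,"ty": 0.01,"tz": 0.1,"ax": 0,"ay": 0,"az": 0}]}}

```text
time: 17.28
tool_pos: [476.7, 44.8, 34.5]
tcp_rot: [-180.0, -0.1, 83.3]
ft_force: [-6.2, 4.0, 10.7]
finger_gap: 12.3
```

Request:
{"api": "step_arm", "payload": {"plan": [{"grip": 1.0,"tx": 0,"ty": 0.01,"tz": 0.1,"ax": 0,"ay": 0,"az": 0}]}}

```text
time: 17.37
tool_pos: [476.8, 44.8, 33.6]
tcp_rot: [-180.0, -0.1, 83.3]
ft_force: [-7.6, 3.9, 14.1]
finger_gap: 12.8
```

Request:
{"api": "step_arm", "payload": {"plan": [{"grip": 1.0,"tx": 0,"ty": 0.01,"tz": 0.05,"ax": 0,"ay": 0,"az": 0}]}}

```text
time: 17.45
tool_pos: [476.8, 44.8, 33.2]
tcp_rot: [-180.0, -0.1, 83.3]
ft_force: [-8.5, 4.6, 15.2]
finger_gap: 12.7
```

Run:
```python
from h import *
look(17,rs=(180,280,265,365),ss=6,rt=(190,310,250,350));s=sense();print(fx(s["tool_pos"]),s["tcp_rot"],s["ft_force"],s["wrist_torque"],s["time"],s["finger_gap"])
```

```text
[-63.7  31.2  33.2] [-1.79979488e+02 -5.60124318e-02  8.33334892e+01] [-6.85895766  3.95555815 12.53139225] [ 0.56821064  0.78430023 -0.09832256] 17.55 12.629132743092999
```

Request:
{"api": "step_arm", "payload": {"plan": [{"grip": 1.0,"tx": 0,"ty": 0.02,"tz": 0.05,"ax": 0,"ay": 0,"az": 0}]}}

```text
time: 17.63
tool_pos: [476.8, 44.8, 32.8]
tcp_rot: [-180.0, -0.1, 83.3]
ft_force: [-9.4, 4.5, 16.7]
finger_gap: 12.5
```

Request:
{"api": "step_arm", "payload": {"plan": [{"grip": 1.0,"tx": 0,"ty": 0.0,"tz": 0.02,"ax": 0,"ay": 0,"az": 0}]}}

```text
time: 17.72
tool_pos: [476.9, 44.8, 32.7]
tcp_rot: [-180.0, -0.1, 83.3]
ft_force: [-9.0, 3.9, 16.4]
finger_gap: 12.5
```

About 8 N above the moving baseline, so roughly 15 N at the pad; the travel past contact suggests about 12–13 N. I'll let go.

Request:
{"api": "step_arm", "payload": {"plan": [{"grip": 2.0,"tx": 0,"ty": 0,"tz": 0,"ax": 0,"ay": 0,"az": 0},{"grip": 3.5,"tx": 0,"ty": 0,"tz": 0,"ax": 0,"ay": 0,"az": 0},{"grip": 3.5,"tx": 0,"ty": 0,"tz": 0,"ax": 0,"ay": 0,"az": 0},{"grip": 3.5,"tx": 0,"ty": 0,"tz": 0,"ax": 0,"ay": 0,"az": 0}]}}

```text
time: 18.05
tool_pos: [476.8, 43.9, 31.2]
tcp_rot: [-180.0, 0.0, 83.3]
ft_force: [-0.2, -0.1, 0.6]
finger_gap: 34.8
```

Run:
```python
from h import *
look(18,rs=(180,280,265,365),ss=6,rt=(190,310,250,350));s=sense();print(fx(s["tool_pos"]),s["tcp_rot"],s["ft_force"],s["wrist_torque"],s["time"],s["finger_gap"])
```

```text
[-63.6  30.4  31.2] [-1.79983649e+02  6.23107862e-03  8.33195155e+01] [ 0.27099776 -0.30370111  0.13597128] [0.03429495 0.04004176 0.0200878 ] 18.15 35.145951197244386
```

View pics/cs18.png

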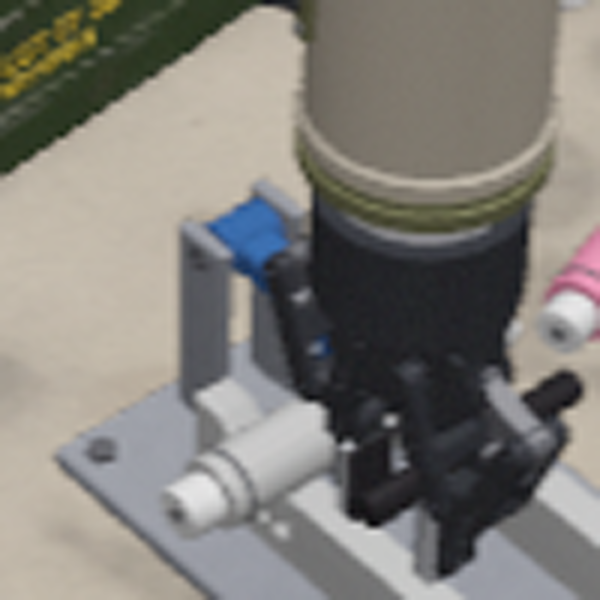

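Request:
{"api": "step_arm", "payload": {"plan": [{"grip": 3.5,"tx": 0,"ty": 0,"tz": -0.8,"ax": 0,"ay": 0,"az": 0},{"grip": 3.5,"tx": 0,"ty": 0,"tz": -1.5,"ax": 0,"ay": 0,"az": 0},{"grip": 3.5,"tx": 0,"ty": 0,"tz": -2.0,"ax": 0,"ay": 0,"az": 0},{"grip": 3.5,"tx": 0,"ty": 0,"tz": -3.0,"ax": 0,"ay": 0,"az": 0},{"grip": 3.5,"tx": 0,"ty": 0,"tz": -3.0,"ax": 0,"ay": 0,"az": 0},{"grip": 3.5,"tx": 0,"ty": -2,"tz": -3.0,"ax": 0,"ay": 0,"az": 0},{"grip": 3.5,"tx": 0,"ty": -2,"tz": -1.0,"ax": 0,"ay": 0,"az": 0},{"grip": 3.5,"tx": 0,"ty": 0,"tz": 0,"ax": 0,"ay": 0,"az": 0}]}}

```text
time: 18.82
tool_pos: [437.5, 49.1, 178.9]
tcp_rot: [179.7, -0.0, 83.3]
ft_force: [-0.6, -0.6, -0.1]
finger_gap: 34.8
```

Request:
{"api": "step_arm", "payload": {"plan": [{"grip": 3.5,"tx": -4,"ty": 0,"tz": 0,"ax": 0,"ay": 0,"az": 0},{"grip": 3.5,"tx": -4,"ty": 0,"tz": 0,"ax": 0,"ay": 0,"az": 0},{"grip": 3.5,"tx": -4,"ty": 0,"tz": 0,"ax": 0,"ay": 0,"az": 0},{"grip": 3.5,"tx": -4,"ty": 0,"tz": 0,"ax": 0,"ay": 0,"az": 0},{"grip": 3.5,"tx": -4,"ty": 0,"tz": 0,"ax": 0,"ay": 0,"az": 0},{"grip": 3.5,"tx": -4,"ty": 0,"tz": 0,"ax": 0,"ay": 0,"az": 0},{"grip": 3.5,"tx": 0,"ty": 0,"tz": 0,"ax": 0,"ay": 0,"az": 0}]}}

```text
time: 19.4
tool_pos: [407.9, -196.1, 174.4]
tcp_rot: [-180.0, 0.2, 83.0]
ft_force: [0.4, 0.7, -0.5]
finger_gap: 35.1
```

Run:
```python
from h import *
look(19,rs=(180,280,265,365),ss=6,rt=(190,310,250,350));s=sense();print(fx(s["tool_pos"]),s["ft_force"],s["time"],s["finger_gap"])
a=cv2.imread("pics/ct19.png");b=cv2.imread("pics/cs19.png");cv2.imwrite("pics/j19.png",np.hstack([cv2.resize(a,(320,384)),cv2.resize(b,(480,480))[:384]]))
```

```text
[-103.5 -211.2  174.1] [ 0.033671    1.39708304 -0.03954981] 19.5 35.232345161478804
```

View pics/j19.png

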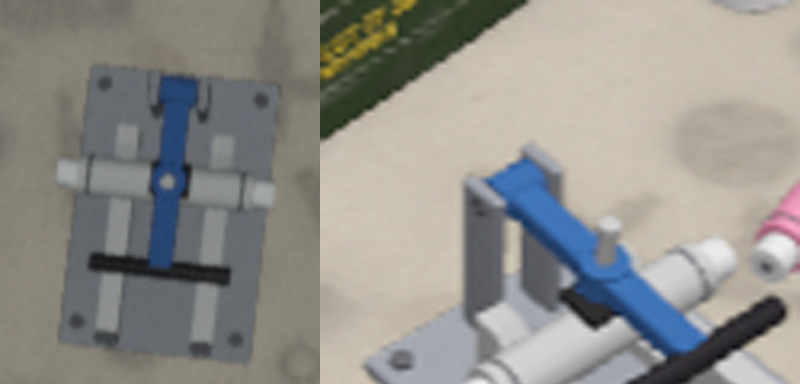

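View pics/cs19.png

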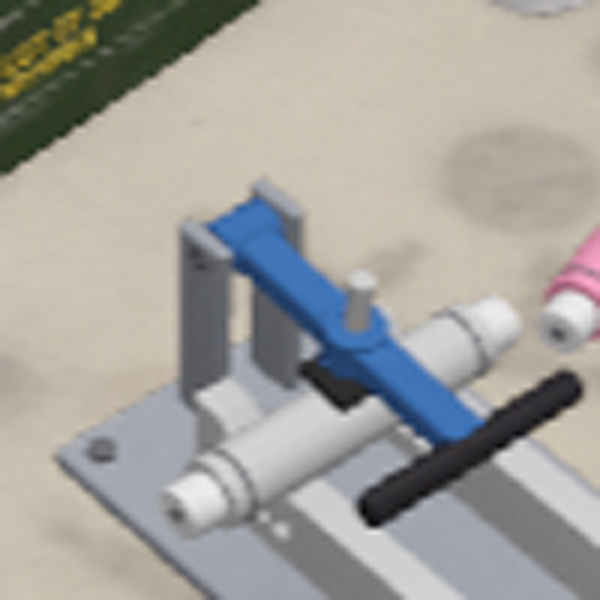

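The pad sits on the shaft; handle ends are at (375,510) and (570,388), unchanged since release. I'll check the bystanders and the shaft's final position from the stored pictures, then hand in.

Run:
```python
from h import *
a=cv2.imread("pics/top0.png").astype(int);b=cv2.imread("pics/t19.png").astype(int)
for n,(r,c) in dict(tin=(222,450),bearing=(251,179)).items():
    print(n,np.abs(a-b)[r-20:r+20,c-20:c+20].mean())
A,e1=tri(ct(86,259),[265+182/6,180+508/6]);B,e2=tri(ct(411,291),[265+513/6,180+315/6]);print(fx((A+B)/2),e1,e2)
hand_in()
```

```text
tin 1.3227083333333334
bearing 1.2777083333333332
[-0.2 -0.2 51.2] 2.6693475173751366 6.215159154085513
the job is handed in; nothing more can be done
```

I rolled the shaft into the vees with closed fingers, gripped the handle and swung the clamp down onto it. I then let go, moved the arm clear and handed in at about 19.5 s of the 58 s. The hand-in gave no verdict.

**Shaft:** in the last pictures its middle is at fixture x ≈ -0.2, y ≈ -0.2, z ≈ 51.2 mm, against a seated height of 52 mm. It lies along the vees. The y value is the weakest, because it reuses the picture points taken before clamping.

**Clamp force:** I did not measure the pad force directly.
- **From the wrist force:** it rose about 8 N above the moving baseline, which means about 15–16 N at the pad.
- **From the travel past contact:** about 3 mm, which means about 12–13 N.

Both are inside the 8–28 N window. The handle did not move after I let go, and the wrist force read about zero.

**Bystanders:** comparing the first and last top views, neither the tin nor the bearing had moved.

**Checks that disagreed:**
- **Finger tips:** they showed about 29 mm higher than the reported tool position. My first push passed just over the shaft without moving it or reading any force. I corrected for the offset afterwards.
- **Cameras:** the two views differed by 3–6 mm on some points, so I averaged them.

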